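Put two aligner chuck plates away in a leaning dock

ROBOT

A 7-joint arm with a two-finger parallel gripper is mounted at the origin on the work surface. World frame = base frame: x ahead of the robot, y to its left, z up, the work surface at z = 0. Lengths are in mm, angles in rad, forces in N, time in s.
With the tool pointing down it reaches from about 400 to 900 mm from the base axis. Payload 5.6 kg.
Tool frame: the origin (TCP) lies midway between the tips of the shut fingers; the grasp point (between the pads) lies 19 mm behind it; z points along the fingers, y is the direction in which the jaws open and shut (so a half turn about z gives the same grasp; the last joint's range is limited). The gripper opens to 92 mm and grips with 3 to 60 N. Pads are 20 mm wide; open, the fingers measure 128 mm over their backs; the gripper's body (75 mm by 189 mm) begins 69 mm behind the grasp point.
Start: joints at [-1.194, 0.468, -0.012, 1.603, 0.006, 1.071, -0.056], TCP at [264.967, 593.551, 187.692] pointing down, gripper open.
Joint ranges: [-2.53, 2.53], [-0.31, 2.02], [-1.57, 1.55], [0.28, 2.44], [-1.29, 4.43], [0.15, 1.84], [-2.92, 2.92]. Speed limits (rad/s): [2.57, 2.57, 3.14, 3.14, 3.14, 3.14, 3.14].

INTERFACE

Orientations are given as a 3x3 rotation matrix whose columns are the frame's x, y, z axes.
In Python, from rig import ctrl gives the robot as it stands.
- The arm moves only by the tool servo_tool, never from a script. Its argument "rows" is a list of rows, each a list of 2 entries, a list of its own where there are three numbers: the shift along the tool's x, y, z in units of 0.05 m (1.0 is 0.05 m), then the turn about the tool's z in units of 180 degrees (1.0 is 180 degrees). A call has 1 to 10 rows; each row shifts and turns the commanded pose from where the row before left it, along the tool's axes as they then stand; what a row does not reach is not made up. A row lasts 1/8 s, in which the tool goes at most 62.5 mm and 10.7 degrees, less where a joint would pass 70% of its speed; a pose out of reach is approached as far as the arm can. A call with a number of a shift or a turn outside -1 to 1 is refused whole. A call with a gripper value outside its range is refused whole. "claw" is the opening, from 0 (shut) to 1 (fully open), set as the call begins (left out, the last holds). The fingers move at their own pace and stop on an object; the grip force is fixed at half the most. Time passes only in rows, so rows that do not move let the fingers close. It gives the time, the measured TCP pose, the force and the opening at its end, in the units of the state.
- ctrl.sense(): the state, without advancing time (a new reading comes with each control period).
- ctrl.snapshot(name): name is "side" or "top" or "wrist"; returns (picture, depth): 384x512x3 uint8, blue, green, red; 384x512 float32, mm along the optical axis (not along the pixel's ray), 0 where there is no reading.
- ctrl.calibration(name): a dict with "fx", "fy", "cx", "cy" (pixels), "dist_coeffs" ([k1, k2, p1, p2, k3] as OpenCV has them; the pictures are not rectified), "rvec" (rotation vector, rad) and "tvec" (3), from world to camera coordinates, as OpenCV has them. Camera axes: x right, y down, z forward; pixel columns grow to the right and rows downward; lengths in mm; the calibration is good to about 2 mm. A picture is of the moment at which its call begins: read the wrist's pose just before it. calibration takes no time and is no camera call; for the wrist camera it gives the pose at the moment of the call.
- ctrl.sign_off(): hands the job in, once; it reports no verdict.
The state is a dict: "t": time; "q": joint angles; "dq": joint speeds; "joint_efforts": joint torques, N m; "eef_pos": TCP position; "ee_rot": TCP orientation; "contact_force": force on the tool from outside, world axes, zero at the start; "ft_torque": the same for the moment, N m; "grip_width": finger opening in mm.
Only numpy, scipy, OpenCV 4.12 (cv2) and the standard library are available. Lean on these libraries where they do the work, as an engineer would, in place of code of your own. Each camera call takes 0.05 s, during which the arm holds its last target. There are 200 camera calls.

TASK

Take the two metal chuck discs out of the white rack, first the large one, then the small one, and put each into the pocket of its own size in the leaning white dock: the large disc in the wide pocket, the small disc in the narrow one. Lower each disc gently in the grip until you feel it stand on the stop inside its pocket, and only then let go: do not let a disc fall, and do not press it hard on the stop. Leave the bottle, the round case and the screwdriver where they are.

Things in the scene. Friction and masses are not known exactly. Their poses are not given: they have to be found in the camera images.
- big_disc: Large aluminium chuck disc with ring grooves, 100 mm diameter, 12 mm thick, about 0.25 kg. Origin at its centre; its x axis is the disc's axis (normal to the faces). It starts upright on edge in the rack, its centre 65 mm above the table, its axis along the rack's x. Either disc may be in either rack place.
- small_disc: Small aluminium chuck disc with ring grooves, 80 mm diameter, 12 mm thick, about 0.16 kg. Origin at its centre; its x axis is the disc's axis. It starts upright on edge in the rack, its centre 53 mm above the table, its axis along the rack's x.
- rack: White rack, fixed, 170 x 110 mm; origin under its middle, x along the row, z up. Places at x = -40 and +40 mm: a disc stands upright on two rods between fence posts 72 mm tall, which stand 30 to 42 mm either side of the middle line with 15 mm between their faces. The middle of each disc is free for fingers on both faces.
- holder: Leaning white part of the dock with two pockets side by side; leans 23 to 40 degrees, does not move. Origin at pocket-bottom level, 50 mm above the table. z points out of the pockets (up, towards the robot), y runs along the pair, x across the slots: a disc in place has its axis along x. Slots are 18 mm wide (x -9 to +9 mm), a little flared at the rim; side walls reach z = 50 mm.
- pocket_big (a point): Middle of the wide pocket (106 mm along y, for the large disc; holder y = +48 mm) at holder z = 0. Its floor is a stop pad on a spring (3 N per mm, 4 mm travel), clamped somewhere from z = 0 to 20 mm, different in each pocket and not measured: feel for it with the disc.
- pocket_small (a point): Middle of the narrow pocket (86 mm along y, for the small disc; holder y = -58 mm) at holder z = 0. Its floor is a sprung stop pad like the other's, clamped somewhere from z = 0 to 20 mm.
- pad_big (a joint): How far the sprung stop pad in the wide pocket is pressed in, in m: about 0 when free, 0.004 fully in; about 0.001 under the disc's own weight. Says nothing of the height at which the stop is clamped.
- pad_small (a joint): The same for the stop pad in the narrow pocket.
- dock: Grey fixed foot of the dock, 150 x 250 x 10 mm, that carries the holder; origin on the table, straight below the holder's. Of the holder's walls (8 mm thick), the far, upper one (+x) reaches z = 36 mm; the near, lower one reaches 36 mm in the middle and 76 mm in two ears, on which the disc leans. The finger gap between ears is 48 mm (wide pocket) or 42 mm (narrow).
- bottle: Closed amber bottle, 66 mm diameter, 160 mm tall, loose; origin under its middle. Leave alone.
- wafer_case: Round clear case with a grey lid, 90 mm diameter, 35 mm tall, loose; origin under its middle. Leave alone.
- driver: Screwdriver, about 170 mm long, lying on the table, loose. Leave alone.
Mind the look-alikes: they are no part of the job. Leave any orange or red look-alike of the big_disc alone.

How it is judged (in metres and radians):
On the way, in this order (a step that is already met when the one before it is completed fails the run):
1. the large disc, still held by the fingers, stands on the stop pad of its pocket and presses it in a little (over 0.5 mm) (value of joint pad_big above 0.0005 m and contact force between the fingers and big_disc above 1 N and y of big_disc in the frame of holder between 0.038 and 0.058 m), for 0.05 s.
2. the small disc, still held by the fingers, stands on the stop pad of its pocket and presses it in a little (over 0.5 mm) (value of joint pad_small above 0.0005 m and contact force between the fingers and small_disc above 1 N and y of small_disc in the frame of holder between -0.068 and -0.048 m), for 0.05 s.
At the end, for the whole second after the job is handed in: Each disc rests, released, in the pocket of its size: centre within 7 mm of the pocket middle along y and 6 mm across, 7 mm below to 24 mm above its height on the lowest stop, axis within 0.1 rad of the holder's x axis (y of big_disc in the frame of holder between 0.041 and 0.055 m and x of big_disc in the frame of holder between -0.006 and 0.006 m and z of big_disc in the frame of holder between 0.043 and 0.074 m and angle between the x axis of each of big_disc, small_disc and the x axis of holder, either way round below 0.1 rad and linear speed of each of big_disc, small_disc below 0.02 m/s and y of small_disc in the frame of holder between -0.065 and -0.051 m and x of small_disc in the frame of holder between -0.006 and 0.006 m and z of small_disc in the frame of holder between 0.033 and 0.064 m); the robot touches nothing.
It fails at once if a disc is let fall: it moves faster than 0.3 m/s while the fingers do not hold it ((linear speed of big_disc above 0.3 m/s and contact force between the fingers and big_disc below 0.1 N) or (linear speed of small_disc above 0.3 m/s and contact force between the fingers and small_disc below 0.1 N)).
It fails at once if a disc is pressed against the dock with more than 35 N (contact force between any of big_disc, small_disc and holder above 35 N).
It fails at once if the bottle, the round case or the screwdriver is moved by more than 20 mm (distance of any of bottle, wafer_case, driver from where it was at the start of the episode above 0.02 m).
It also fails if it takes over 58 s, if anything falls off the work surface, if the arm or the gripper's body presses on something with over 40 N, if the wrist force passes 120 N, or if a joint passes its speed limit or range.

## Working session

There is one attempt and no reset: what is moved stays moved. The work goes in short steps, Python scripts to look and compute and a tool call to move; the robot and the scene stay as the last step left them, time stands still between calls to the robot, and variables do not carry over. Pictures are saved under pics/ and viewed, about 8 in all and at most 12, crops included, and the job is handed in when it is done.

Besides the shell and the picture viewer there is one more tool, called after "Request:" by a JSON object that holds its "fn" and its "kwargs", one argument or row to a line. servo_tool: Moves the arm, as the interface text tells. Its arguments: {"type":"object","properties":{"rows":{"type":"array"},"claw":{"type":"number"}},"required":["rows"]}

```bash
mkdir -p pics; ls; cat > h.py <<'E'
import numpy as np, cv2
from rig import ctrl
def snap(n):
    c=ctrl.calibration(n); im,d=ctrl.snapshot(n); return im,d,c
def K(c): return np.array([[c['fx'],0,c['cx']],[0,c['fy'],c['cy']],[0,0,1]]),np.array(c['dist_coeffs'],float)
def RT(c):
    return cv2.Rodrigues(np.array(c['rvec'],float))[0],np.array(c['tvec'],float).ravel()
def cloud(d,c):
    k,D=K(c);R,t=RT(c);h,w=d.shape
    u,v=np.meshgrid(np.arange(w),np.arange(h))
    p=cv2.undistortPoints(np.stack([u,v],-1).reshape(-1,1,2).astype(np.float64),k,D).reshape(h,w,2)
    P=np.dstack([p[...,0]*d,p[...,1]*d,d])
    return (P-t)@R
E
python3 - <<'E'
from h import *
s=ctrl.sense();print({k:np.round(v,3).tolist() for k,v in s.items()})
ims=[]
for n in['top','side','wrist']:
    im,d,c=snap(n);cv2.imwrite(f'pics/{n}0.png',im);np.savez(f'{n}0.npz',im=im,d=d,P=cloud(d,c));ims.append(im)
    R,t=RT(c);print(n,-R.T@t,R[2],(d>0).mean())
cv2.imwrite('pics/a.png',np.vstack([np.hstack(ims[:2]),]) [:, :] if 0 else cv2.resize(np.hstack(ims[:2]),(800,300)))
E
```

```text
pics
{'t': 0.0, 'q': [-1.194, 0.468, -0.012, 1.604, 0.006, 1.071, -0.056], 'dq': [-0.001, -0.002, 0.002, -0.001, -0.001, 0.002, 0.001], 'joint_efforts': [-0.0, -52.058, -0.012, -24.375, -0.057, 0.017, 0.0], 'eef_pos': [264.734, 592.932, 186.729], 'ee_rot': [[-0.913, 0.408, -0.001], [0.408, 0.913, -0.002], [-0.0, -0.002, -1.0]], 'contact_force': [-0.875, 0.618, -0.659], 'ft_torque': [0.008, 0.015, -0.022], 'grip_width': 92.025}
top [ 353.54619387  -33.2799582  1248.15439736] [ 0.18989438 -0.01944819 -0.98161189] 0.9959767659505209
side [ 503.50504248 -922.50521733  615.14005735] [ 0.05624013  0.84938006 -0.52477667] 0.9961700439453125
wrist [194.76941334 623.29019244 383.60372678] [ 0.24809183 -0.11125829 -0.96232637] 0.995880126953125
```

View pics/top0.png

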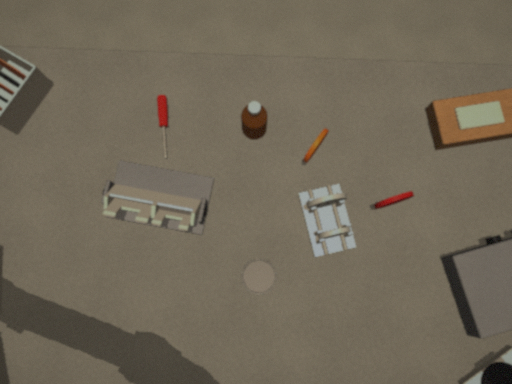

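View pics/side0.png

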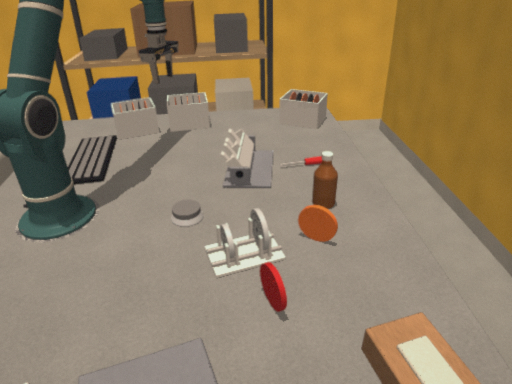

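Top view: the dock is at about px (155,200) with its foot behind it, the rack at (327,220), the case at (259,276), the bottle at (254,120), the driver at (163,125), and orange and red look-alikes at (316,145) and (392,200). In the side view the large disc is in the far rack place (260,230) and the small one in the near place (228,243). Next I'll measure from depth.

```bash
python3 - <<'E'
from h import *
Q={}
for n in['top','side','wrist']:
    z=np.load(n+'0.npz');Q[n]=z['P'];im=z['im'];d=z['d']
P=Q['top'];print('top px',[ (u,v,P[v,u].round().tolist()) for u,v in[(155,210),(327,220),(259,276),(254,107),(163,110),(316,145),(392,200)]])
# rack plate
im=np.load('top0.npz')['im'];hs=cv2.cvtColor(im,cv2.COLOR_BGR2HSV)
m=((hs[...,2]>130)&(hs[...,1]<50)).astype(np.uint8);m[:, :295]=0;m[:,365:]=0;m[:175]=0;m[265:]=0
c=max(cv2.findContours(m,0,2)[0],key=cv2.contourArea)
pl=P[(m>0)&(P[...,2]<20)];print('plate z',np.percentile(pl[:,2],[5,50,95]))
r=cv2.minAreaRect(pl[:,:2].astype(np.float32));print('rack rect',r)
for n in['top','side']:
    X=Q[n].reshape(-1,3);cx=np.array(r[0])
    X=X[(np.linalg.norm(X[:,:2]-cx,axis=1)<100)&(X[:,2]>78)]
    print(n,'above78',len(X))
    if len(X): 
        _,lab,cen=cv2.kmeans(X.astype(np.float32),2,None,(3,50,.1),5,2)
        for i in(0,1):
            Y=X[lab.ravel()==i];print(Y.mean(0).round(1),Y.max(0).round(1),Y.min(0).round(1),len(Y),np.linalg.svd(Y[:,:2]-Y[:,:2].mean(0),full_matrices=False)[2][0].round(3))
# dock
X=Q['top'].reshape(-1,3);c0=P[205,155][:2]
m=(np.linalg.norm(X[:,:2]-c0,axis=1)<190)
Y=X[m&(X[:,2]>5)&(X[:,2]<14)];print('foot',cv2.minAreaRect(Y[:,:2].astype(np.float32)),len(Y))
for n in Q:
    X=Q[n].reshape(-1,3);m=(np.linalg.norm(X[:,:2]-c0,axis=1)<190)&(X[:,2]>20);print(n,m.sum(),np.percentile(X[m],[1,99],axis=0).round() if m.any() else '')
big=cv2.resize(im[145:250,85:230],None,fx=4,fy=4,interpolation=2)
s=np.load('side0.npz')['im'];w=np.load('wrist0.npz')['im']
a=cv2.resize(s[120:195,210:290],(400,375),interpolation=2);b=cv2.resize(w,(400,300))
o=np.zeros((600,800,3),np.uint8);o[:290,:400]=cv2.resize(big,(400,290));o[:375,400:]=a;o[300:,:400]=b;cv2.imwrite('pics/b.png',o)
E
```

```text
top px [(155, 210, [523.0, 206.0, 91.0]), (327, 220, [524.0, -215.0, 10.0]), (259, 276, [377.0, -46.0, 37.0]), (254, 107, [764.0, -21.0, 160.0]), (163, 110, [797.0, 217.0, 26.0]), (316, 145, [696.0, -175.0, 95.0]), (392, 200, [565.0, -359.0, 95.0])]
plate z [ 4.79637382  9.41911929 16.15575265]
rack rect ((527.0521240234375, -216.54736328125), (173.13059997558594, 113.74657440185547), 15.059998512268066)
top above78 386
[ 561.1 -202.6  102.3] [ 584.  -158.6  117.1] [ 546.2 -251.5   78.2] 252 [ 0.253 -0.967]
[ 485.3 -224.8   87.8] [ 498.3 -195.6   95.7] [ 472.7 -256.    78.2] 134 [ 0.262 -0.965]
side above78 382
[ 562.4 -220.5   98.4] [ 578.8 -165.9  116.3] [ 544.6 -254.2   78.2] 284 [ 0.318 -0.948]
[ 486.5 -236.6   87.7] [ 496.2 -202.4   95.1] [ 474.5 -260.6   78. ] 98 [ 0.299 -0.954]
foot ((529.1015014648438, 205.2154998779297), (355.0976867675781, 370.76593017578125), 21.60883140563965) 2925
top 2943 [[484.  91.  41.]
 [590. 335. 104.]]
side 1209 [[485.  87.  23.]
 [594. 328. 104.]]
wrist 0
```

View pics/b.png

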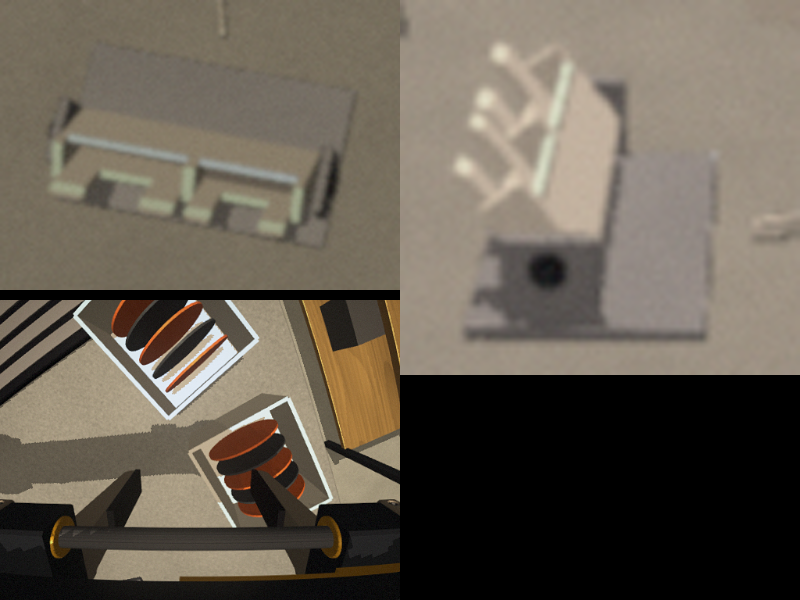

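The dock view confirms the wide pocket is on the left (world +y), with the leaning ears towards the robot. The big disc is in the rack's +x place. Next I'll look at the dock with the wrist camera while passing over it.

```bash
cat >> h.py <<'E'
def plan(tgt,yaw,n,p=None,R=None):
    """rows (units) moving TCP to tgt with tool-y yaw (deg), tool down; total rotation chosen small mod 180"""
    s=ctrl.sense();p=np.array(s['eef_pos'] if p is None else p);R=np.array(s['ee_rot'])
    y0=np.degrees(np.arctan2(R[1,1],R[0,1]));dy=(yaw-y0+90)%180-90
    d=(np.array(tgt)-p)/n;out=[]
    for i in range(n):
        a=np.radians(y0+dy*i/n);Y=np.array([np.cos(a),np.sin(a),0]);Z=np.array([0,0,-1.]);X=np.cross(Y,Z)
        out.append([[round(float(d@v)/50,3) for v in(X,Y,Z)],round(-dy/n/180,4)])
    print('yaw0',y0,'dy',dy);print(out)
E
python3 - <<'E'
from h import *
plan([515,115,230],2,12)
E
```

```text
yaw0 65.9463167944282 dy -63.9463167944282
[[[-0.706, -0.558, -0.072], np.float64(0.0296)], [[-0.754, -0.49, -0.072], np.float64(0.0296)], [[-0.797, -0.418, -0.072], np.float64(0.0296)], [[-0.832, -0.342, -0.072], np.float64(0.0296)], [[-0.86, -0.263, -0.072], np.float64(0.0296)], [[-0.881, -0.182, -0.072], np.float64(0.0296)], [[-0.894, -0.099, -0.072], np.float64(0.0296)], [[-0.899, -0.016, -0.072], np.float64(0.0296)], [[-0.897, 0.068, -0.072], np.float64(0.0296)], [[-0.887, 0.151, -0.072], np.float64(0.0296)], [[-0.869, 0.232, -0.072], np.float64(0.0296)], [[-0.844, 0.312, -0.072], np.float64(0.0296)]]
```

Request:
{"fn": "servo_tool", "kwargs": {
  "rows": [
    [[-0.71,-0.56,-0.1],0.03],
    [[-0.75,-0.49,-0.1],0.03],
    [[-0.8,-0.42,-0.1],0.03],
    [[-0.83,-0.34,-0.1],0.03],
    [[-0.86,-0.26,-0.1],0.03],
    [[-0.88,-0.18,-0.1],0.03],
    [[-0.89,-0.1,-0.1],0.03],
    [[-0.9,-0.02,-0.1],0.03],
    [[-0.9,0.07,0],0.03],
    [[-0.89,0.15,0],0.03]
  ],
  "claw": 0.5
}}

```text
t: 1.4
eef_pos: [471.7, 192.4, 227.8]
ee_rot: [[-0.204, 0.979, 0.0], [0.979, 0.204, 0.0], [0.0, 0.0, -1.0]]
contact_force: [0.2, -0.1, 0.1]
grip_width: 45.7
```

Request:
{"fn": "servo_tool", "kwargs": {
  "rows": [
    [[-0.87,0.23,0],0.03],
    [[-0.84,0.31,0],0.03],
    [[0,0,0],0],
    [[0,0,0],0]
  ]
}}

```text
t: 1.9
eef_pos: [511.3, 114.3, 227.4]
ee_rot: [[-0.021, 1.0, -0.001], [1.0, 0.021, 0.0], [0.0, -0.001, -1.0]]
contact_force: [0.7, 0.1, 0.3]
grip_width: 46.3
```

```bash
python3 - <<'E'
from h import *
im,d,c=snap('wrist');s=ctrl.sense();print(s['t'],s['eef_pos'].round(1) if hasattr(s['eef_pos'],'round') else s['eef_pos'],np.round(s['ee_rot'],3).tolist(),s['grip_width'],s['contact_force'])
P=cloud(d,c);np.savez('wrist1.npz',im=im,d=d,P=P);cv2.imwrite('pics/wrist1.png',im)
m=(P[...,2]>20)&(P[...,0]>470)&(P[...,0]<610)&(P[...,1]>70)&(P[...,1]<350);print(m.sum())
E
```

```text
1.95 [511.2 114.8 227.5] [[-0.022, 1.0, -0.001], [1.0, 0.022, 0.0], [0.0, -0.001, -1.0]] 46.08013411340003 [-0.19416302  0.11455367 -0.52258294]
57964
```

View pics/wrist1.png

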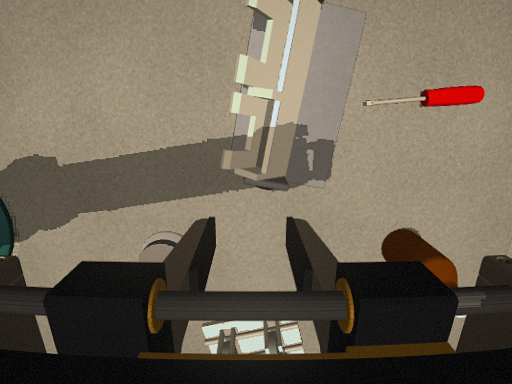

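```bash
python3 - <<'E'
from h import *
z=np.load('wrist1.npz');P=z['P']
def fit(b,lo=15):
    u0,u1,v0,v1=b;X=P[v0:v1,u0:u1].reshape(-1,3);X=X[X[:,2]>lo]
    for _ in range(4):
        c=np.median(X,0) if _==0 else X.mean(0);n=np.linalg.svd(X-c,full_matrices=False)[2][2];r=(X-c)@n;X=X[abs(r)<max(1.5,1.5*r.std())]
    return c,n*np.sign(n[0] if abs(n[0])>.2 else n[2]),r.std(),len(X)
for nm,b in dict(outer=(297,312,10,60),outer2=(283,295,125,165),edge=(272,279,105,135)).items():
    c,n,s,k=fit(b);print(nm,c.round(1),n.round(3),round(s,2),k,'tilt',np.degrees(np.arcsin(n[2])).round(2),'yaw',np.degrees(np.arctan2(n[1],n[0])).round(2))
# profile lines for structure along image row
for v in(40,70,95,130,160):
    print(v,[(u,*P[v,u].round().astype(int)) for u in range(224,345,5)])
E
```

```text
outer [570.  276.7  65. ] [ 0.801 -0.116  0.587] 0.48 688 tilt 35.97 yaw -8.24
outer2 [558.4 148.5  54.1] [ 0.798 -0.125  0.59 ] 0.38 324 tilt 36.16 yaw -8.92
edge [539.1 176.4  86. ] [ 0.856 -0.062  0.513] 0.77 131 tilt 30.85 yaw -4.14
40 [(224, np.int64(471), np.int64(283), np.int64(-1)), (229, np.int64(478), np.int64(283), np.int64(0)), (234, np.int64(485), np.int64(283), np.int64(-1)), (239, np.int64(492), np.int64(283), np.int64(-1)), (244, np.int64(499), np.int64(283), np.int64(1)), (249, np.int64(506), np.int64(282), np.int64(9)), (254, np.int64(513), np.int64(282), np.int64(10)), (259, np.int64(519), np.int64(281), np.int64(11)), (264, np.int64(524), np.int64(269), np.int64(69)), (269, np.int64(529), np.int64(268), np.int64(74)), (274, np.int64(536), np.int64(270), np.int64(64)), (279, np.int64(542), np.int64(272), np.int64(57)), (284, np.int64(549), np.int64(274), np.int64(48)), (289, np.int64(550), np.int64(265), np.int64(89)), (294, np.int64(557), np.int64(267), np.int64(81)), (299, np.int64(564), np.int64(269), np.int64(72)), (304, np.int64(571), np.int64(271), np.int64(6
[... 4812 characters left out ...]
.int64(548), np.int64(128), np.int64(65)), (284, np.int64(556), np.int64(126), np.int64(53)), (289, np.int64(568), np.int64(119), np.int64(9)), (294, np.int64(576), np.int64(119), np.int64(11)), (299, np.int64(583), np.int64(119), np.int64(11)), (304, np.int64(591), np.int64(119), np.int64(9)), (309, np.int64(598), np.int64(120), np.int64(11)), (314, np.int64(606), np.int64(120), np.int64(9)), (319, np.int64(613), np.int64(120), np.int64(11)), (324, np.int64(620), np.int64(120), np.int64(10)), (329, np.int64(628), np.int64(120), np.int64(10)), (334, np.int64(639), np.int64(119), np.int64(-1)), (339, np.int64(646), np.int64(119), np.int64(1)), (344, np.int64(654), np.int64(119), np.int64(0))]
```

```bash
python3 - <<'E'
from h import *
P=np.load('wrist1.npz')['P'].reshape(-1,3);P=P[(P[:,0]>470)&(P[:,0]<680)&(P[:,1]>60)&(P[:,1]<350)]
Pt=np.load('top0.npz')['P'].reshape(-1,3);Pt=Pt[(Pt[:,0]>470)&(Pt[:,0]<680)&(Pt[:,1]>60)&(Pt[:,1]<350)]
c=np.array([570,276.7,65]);n=np.array([.80,-.12,.588])
for _ in range(6):
    r=(P-c)@n;X=P[(abs(r)<1.5)&(P[:,2]>44)&(P[:,2]<80)];c=X.mean(0);n=np.linalg.svd(X-c,full_matrices=False)[2][2];n*=np.sign(n[0])
psi=np.arctan2(n[1],n[0]);print(len(X),n,'lean',np.degrees(np.arcsin(n[2])),'yaw',np.degrees(psi))
# foot points
F=P[(abs(P[:,2]-10)<3)];r=cv2.minAreaRect(F[:,:2].astype(np.float32));print('foot',r)
y=np.array([-np.sin(psi),np.cos(psi),0]);R=np.stack([n,y,np.cross(n,y)],1)
O=c-17*n; O=O+R[:,2]*(50-O[2])/R[2,2]  # on plane x=0 at z 50
O=O-y*(y@(O-np.array([530,205,50])))
H=(P-O)@R;Ht=(Pt-O)@R
for nm,h in(('wrist',H),('top',Ht)):
    for zl in((38,56),(68,90),(30,40)):
        m=(h[:,2]>zl[0])&(h[:,2]<zl[1])&(h[:,0]>-30)&(h[:,0]<(8 if zl[0]>35 else 22));
        print(nm,zl,'y hist',[(int(a),int(b)) for b,a in zip(*np.histogram(h[m,1],np.arange(-130,130,4))) if b>0])
m=(abs(H[:,1]+20)<60);
for a in range(-30,24,3):
    q=m&(H[:,0]>=a)&(H[:,0]<a+3)&(H[:,2]>-30);print(a,np.percentile(H[q,2],[50,90,98]).round(1) if q.any() else '',end=' ')
np.savez('hold.npz',O=O,R=R);print(O)
E
```

```text
3181 [ 0.79537906 -0.12324355  0.59345023] lean 36.40223132181312 yaw -8.80790441084485
foot ((586.3766479492188, 208.99920654296875), (248.60743713378906, 182.80958557128906), 81.05181121826172)
wrist (38, 56) y hist [(-98, 29), (-94, 49), (-90, 66), (-86, 30), (-82, 31), (-78, 28), (-74, 26), (-70, 35), (-26, 19), (-22, 32), (-18, 33), (-14, 32), (-10, 31), (-6, 41), (-2, 65), (2, 64), (6, 49), (10, 36), (14, 35), (18, 35), (22, 37), (26, 35), (30, 36), (34, 24), (42, 1), (82, 49), (86, 42), (90, 39), (94, 41), (98, 22), (102, 5)]
wrist (68, 90) y hist [(-90, 18), (-86, 32), (-82, 37), (-78, 35), (-74, 40), (-70, 33), (-26, 27), (-22, 43), (-18, 43), (-14, 41), (-10, 44), (-6, 41), (6, 33), (10, 46), (14, 44), (18, 45), (22, 46), (26, 45), (30, 47), (34, 26), (82, 36), (86, 48), (90, 10)]
wrist (30, 40) y hist [(-114, 1), (-110, 12), (-106, 16), (-102, 1), (-98, 6), (-94, 13), (-90, 54), (-86, 29), (-82, 34), (-78, 31), (-74, 33), (-70, 41), (-66, 44), (-62, 43), (-58, 44), (-54, 45), (-50, 46), (-46, 45), (-42, 46), (-38, 46), (-34, 50), (-30, 47), (-26, 40), (-22, 35), (-18, 37),
[... 1299 characters left out ...]
, (-22, 8), (-18, 7), (-14, 10), (-10, 9), (-6, 11), (-2, 13), (2, 4), (6, 4), (10, 6), (14, 9), (18, 8), (22, 9), (26, 7), (30, 7), (34, 8), (38, 9), (42, 12), (46, 13), (50, 11), (54, 11), (58, 10), (62, 12), (66, 13), (70, 9), (74, 9), (78, 12), (82, 12), (86, 13), (90, 10), (94, 11), (98, 10), (102, 10), (106, 9), (110, 5), (114, 17), (118, 3), (122, 1)]
-30  -27  -24  -21 [74.7 75.3 75.5] -18 [75.4 76.6 77. ] -15 [74.2 77.  77.5] -12 [47.5 71.4 73.6] -9 [35.5 64.2 69.3] -6 [17.3 49.  50.4] -3 [17.5 49.6 50.3] 0 [17.8 49.9 50.5] 3 [49.6 50.2 50.5] 6 [49.1 50.6 51.1] 9 [46.2 50.2 50.9] 12 [36.9 49.5 50.6] 15 [11.4 35.8 42.9] 18 [34.7 35.9 36.8] 21  [548.20011229 202.17990268  50.        ]
```

```bash
python3 - <<'E'
from h import *
plan([548,-295,235],15,9)
E
```

```text
yaw0 1.2713928759324817 dy 13.728607124067523
[[[-0.912, 0.062, -0.017], np.float64(-0.0085)], [[-0.914, 0.037, -0.017], np.float64(-0.0085)], [[-0.914, 0.013, -0.017], np.float64(-0.0085)], [[-0.914, -0.011, -0.017], np.float64(-0.0085)], [[-0.914, -0.036, -0.017], np.float64(-0.0085)], [[-0.912, -0.06, -0.017], np.float64(-0.0085)], [[-0.911, -0.084, -0.017], np.float64(-0.0085)], [[-0.908, -0.108, -0.017], np.float64(-0.0085)], [[-0.905, -0.133, -0.017], np.float64(-0.0085)]]
```

Request:
{"fn": "servo_tool", "kwargs": {
  "rows": [
    [[-0.91,0.06,0],-0.0085],
    [[-0.91,0.04,0],-0.0085],
    [[-0.91,0.01,0],-0.0085],
    [[-0.91,-0.01,0],-0.0085],
    [[-0.91,-0.04,0],-0.0085],
    [[-0.91,-0.06,0],-0.0085],
    [[-0.91,-0.08,0],-0.0085],
    [[-0.91,-0.11,0],-0.0085],
    [[-0.91,-0.13,0],-0.0085],
    [[0,0,0],0]
  ]
}}

```text
t: 3.2
eef_pos: [547.2, -298.2, 227.4]
ee_rot: [[-0.254, 0.967, -0.001], [0.967, 0.254, -0.002], [-0.001, -0.001, -1.0]]
contact_force: [-0.0, -0.2, -0.1]
grip_width: 46.1
```

```bash
python3 - <<'E'
from h import *
s=ctrl.sense();print(s['t'],s['eef_pos'],np.round(s['ee_rot'],3).tolist(),np.abs(s['dq']).max())
im,d,c=snap('wrist');P=cloud(d,c);np.savez('wrist2.npz',im=im,d=d,P=P);cv2.imwrite('pics/wrist2.png',im)
C0=np.array([527,-216.5]);X=P.reshape(-1,3);a=np.radians(15.06)
L=X.copy();L[:,:2]=(X[:,:2]-C0)@np.array([[np.cos(a),-np.sin(a)],[np.sin(a),np.cos(a)]])
m=(abs(L[:,0])<110)&(abs(L[:,1])<80)
pl=m&(L[:,2]>4)&(L[:,2]<13);r=cv2.minAreaRect(X[pl,:2].astype(np.float32));print('plate',r,np.median(X[pl,2]))
for sgn,ztop,R in((1,115,50),(-1,93,40)):
    q=m&(L[:,0]*sgn>20)&(L[:,0]*sgn<60)&(L[:,2]>76);Y=L[q]
    # fit circle in (y,z) with known radius on the rim: highest points
    print(sgn,q.sum(),'zmax',np.percentile(Y[:,2],[50,99.5]).round(1),'x',np.percentile(Y[:,0],[2,50,98]).round(1))
    # rim points: per y bin max z
    for z0 in (ztop-14,ztop-8,ztop-3):
        b=Y[(abs(Y[:,2]-z0)<2)];print('  z',z0,'y',np.percentile(b[:,1],[1,99]).round(1) if len(b)>5 else '', 'x',np.percentile(b[:,0],[2,98]).round(1) if len(b)>5 else '')
    b=Y[(Y[:,2]>ztop-4)];print('  top x',np.percentile(b[:,0],[2,98]).round(1), 'y mean',b[:,1].mean().round(1),len(b))
E
```

```text
3.2 [ 547.20448876 -298.24740824  227.35515259] [[-0.254, 0.967, -0.001], [0.967, 0.254, -0.002], [-0.001, -0.001, -1.0]] 0.04875417074404123
plate ((524.2918090820312, -217.18150329589844), (170.91307067871094, 109.94474029541016), 14.620062828063965) 9.753673622720363
1 19186 zmax [365.6 383.5] x [21.1 34.3 56.7]
  z 101 y [-36.9  36.5] x [30.7 42.6]
  z 107 y [-31.   29.7] x [30.9 42.8]
  z 112 y [-21.8  21.2] x [31.6 43. ]
  top x [21.1 56.8] y mean -60.9 18425
-1 18982 zmax [365.6 383.2] x [-55.2 -37.2 -21.6]
  z 79 y [-32.5  31.4] x [-47.5 -36.6]
  z 85 y [-26.3  26.4] x [-48.3 -36.6]
  z 90 y [-20.3  19.5] x [-48.1 -36.9]
  top x [-55.2 -21.5] y mean -60.9 18654
```

View pics/wrist2.png

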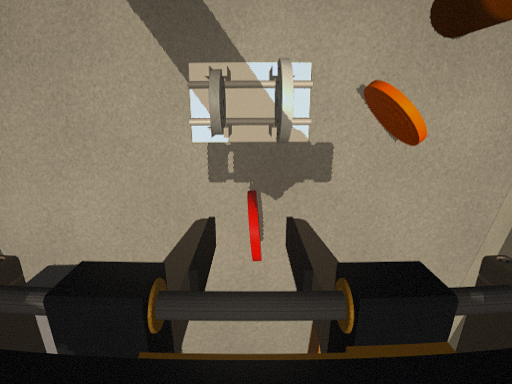

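```bash
python3 - <<'E'
from h import *
plan([562.8,-207,135],14.7,3)
E
```

```text
yaw0 14.872462034346979 dy -0.17246203434697804
[[[0.545, 0.249, 0.614], np.float64(0.0003)], [[0.545, 0.248, 0.614], np.float64(0.0003)], [[0.546, 0.248, 0.614], np.float64(0.0003)]]
```

Request:
{"fn": "servo_tool", "kwargs": {
  "rows": [
    [[0.55,0.25,0.61],0],
    [[0.54,0.25,0.61],0],
    [[0.54,0.25,0.61],0.001],
    [[0,0,0.36],0],
    [[0,0,0.36],0],
    [[0,0,0],0]
  ]
}}

```text
t: 4.0
eef_pos: [562.1, -207.7, 99.2]
ee_rot: [[-0.253, 0.967, -0.002], [0.967, 0.253, 0.0], [0.001, -0.002, -1.0]]
contact_force: [0.4, -0.1, 1.8]
grip_width: 45.8
```

Request:
{"fn": "servo_tool", "kwargs": {
  "rows": [
    [[0,0,0],0],
    [[0,0,0],0],
    [[0,0,0],0],
    [[0,0,0],0],
    [[0,0,0],0]
  ],
  "claw": 0
}}

```text
t: 4.62
eef_pos: [563.1, -207.1, 100.3]
ee_rot: [[-0.254, 0.967, 0.0], [0.967, 0.254, 0.0], [-0.0, 0.0, -1.0]]
contact_force: [0.1, 0.1, 0.2]
grip_width: 0.5
```

```bash
python3 - <<'E'
from h import *
im,d,c=snap('wrist');s,ds,cs=snap('side');P=cloud(ds,cs)
o=np.hstack([cv2.resize(im,(480,360)),cv2.resize(s[190:280,190:270],(320,360),interpolation=2)]);cv2.imwrite('pics/c.png',o)
X=P.reshape(-1,3);m=(abs(X[:,0]-562.7)<30)&(abs(X[:,1]+207)<60)&(X[:,2]>76)&(X[:,2]<130)
h=X[m];print(h.min(0),h.max(0))
E
```

```text
[ 544.61437739 -255.62736304   76.14268351] [ 578.72922585 -164.70597348  129.94106548]
```

View pics/c.png

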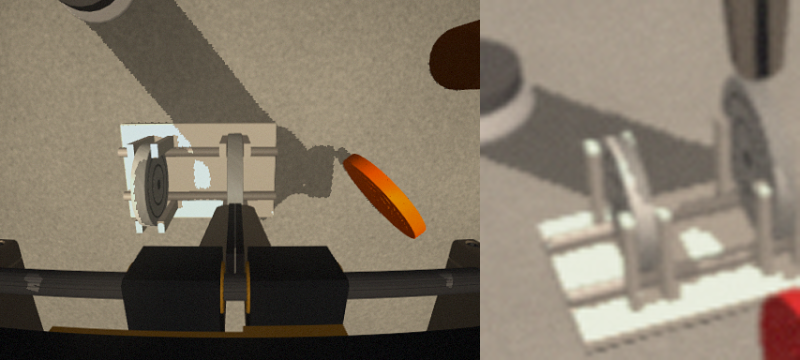

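```bash
python3 - <<'E'
from h import *
s=ctrl.sense();print(s['t'],s['eef_pos'],s['grip_width'],s['q'])
im,d,c=snap('side');P=cloud(d,c);k,D=K(c);R,t=RT(c)
for p in([562.7,-207,100],[562.7,-207,115],[562.7,-207,65]):
    print(p,cv2.projectPoints(np.array([p],float),c['rvec'],c['tvec'],k,D)[0].ravel())
for v in range(188,250,4): print(v,[(u,*P[v,u].round().astype(int).tolist(),int(im[v,u].mean())) for u in(254,258,262,266,270)])
w,dw,cw=snap('wrist')
k,D=K(cw);print('TCP in wrist',cv2.projectPoints(np.array([s['eef_pos']],float),cw['rvec'],cw['tvec'],k,D)[0].ravel(),cv2.projectPoints(np.array([[562.7,-207,115.]]),cw['rvec'],cw['tvec'],k,D)[0].ravel())
o=np.hstack([cv2.resize(im[180:260,220:300],(400,400),interpolation=2),cv2.resize(w[130:270,180:320],(400,400),interpolation=2)]);cv2.imwrite('pics/d.png',o)
E
```

```text
4.725 [ 563.07802079 -207.14128655  100.22008713] 0.267587236509568 [-0.0848736   0.51774873  0.50560304  1.82829044 -0.31734582  0.87624784
  0.8278267 ]
[562.7, -207, 100] [258.88943443 216.618586  ]
[562.7, -207, 115] [258.77770522 211.25915447]
[562.7, -207, 65] [259.14166373 228.74870876]
188 [(254, 552, -221, 186, 88), (258, 561, -218, 184, 73), (262, 570, -216, 182, 72), (266, 579, -215, 181, 95), (270, 622, 73, 3, 133)]
192 [(254, 552, -219, 175, 92), (258, 561, -219, 174, 70), (262, 570, -217, 173, 75), (266, 579, -212, 169, 100), (270, 620, 57, -1, 153)]
196 [(254, 552, -220, 165, 88), (258, 561, -218, 164, 71), (262, 570, -215, 161, 73), (266, 604, 27, 4, 115), (270, 617, 33, -1, 149)]
200 [(254, 552, -220, 155, 85), (258, 561, -218, 153, 73), (262, 570, -215, 150, 69), (266, 602, 10, 2, 127), (270, 614, 9, 1, 149)]
204 [(254, 551, -220, 144, 82), (258, 560, -217, 142, 70), (262, 570, -215, 140, 68), (266, 600, -9, 0, 135), (270, 612, -9, -1, 152)]
208 [(254, 551, -217, 132, 112), (258, 560, -219, 133, 77), (262, 570, -212, 127, 77), (266, 598, -28, 0, 150), (270, 609, -33
[... 762 characters left out ...]
6, -247, 86, 95), (266, 574, -249, 87, 144), (270, 597, -137, -2, 155)]
236 [(254, 551, -192, 32, 108), (258, 557, -241, 71, 134), (262, 566, -245, 73, 121), (266, 574, -254, 79, 152), (270, 584, -242, 69, 145)]
240 [(254, 551, -188, 17, 113), (258, 557, -241, 59, 103), (262, 566, -245, 61, 125), (266, 574, -254, 68, 136), (270, 584, -243, 59, 141)]
244 [(254, 550, -197, 12, 158), (258, 557, -239, 46, 101), (262, 565, -249, 53, 131), (266, 574, -253, 56, 119), (270, 584, -246, 49, 142)]
248 [(254, 549, -212, 12, 157), (258, 557, -238, 33, 145), (262, 565, -250, 43, 130), (266, 575, -244, 36, 105), (270, 584, -243, 34, 140)]
TCP in wrist [250.81984563 215.07145869] [250.40904439 222.44085897]
```

View pics/d.png

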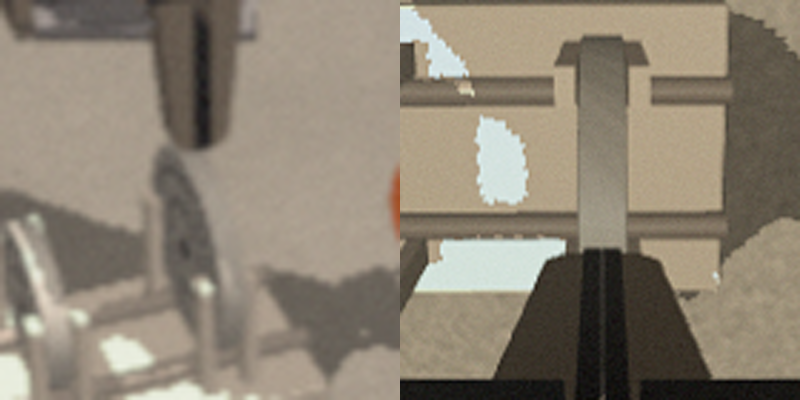

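The crop shows the shut fingertips just above the disc rim. The real tip sits about 25 mm above the reported TCP, so I'm measuring that offset before regrasping deeper.

```bash
python3 - <<'E'
from h import *
im,d,c=snap('side');P=cloud(d,c);k,D=K(c)
for v in range(205,214): print(v,[(*P[v,u].round().astype(int).tolist(),int(im[v,u].mean())) for u in(257,259,260,261,263)])
for z in(115,120,125,130,135):print(z,cv2.projectPoints(np.array([[563,-217,z]],float),c['rvec'],c['tvec'],k,D)[0].ravel().round(1))
w,dw,cw=snap('wrist');Q=cloud(dw,cw)
for v in range(205,260,4): print(v,[(*Q[v,u].round().astype(int).tolist(),int(w[v,u].mean())) for u in(244,250,256)])
E
```

```text
205 [(558, -218, 140, 88), (563, -219, 140, 43), (565, -217, 138, 29), (567, -216, 138, 40), (572, -214, 136, 91)]
206 [(558, -218, 137, 88), (562, -219, 137, 50), (565, -216, 135, 36), (567, -216, 135, 38), (572, -215, 134, 87)]
207 [(558, -220, 136, 88), (563, -217, 133, 54), (565, -215, 132, 33), (567, -214, 131, 38), (572, -215, 131, 91)]
208 [(558, -216, 130, 88), (562, -220, 133, 55), (565, -215, 129, 41), (567, -214, 128, 46), (572, -213, 127, 107)]
209 [(558, -216, 128, 90), (562, -217, 128, 64), (565, -217, 128, 69), (584, -30, -1, 85), (589, -33, 0, 136)]
210 [(559, -199, 113, 116), (564, -201, 114, 112), (566, -203, 115, 114), (583, -40, 2, 129), (589, -35, -2, 151)]
211 [(559, -203, 114, 130), (563, -206, 115, 135), (566, -206, 115, 136), (583, -41, -1, 141), (588, -47, 3, 152)]
212 [(558, -209, 115, 133), (563, -209, 115, 140), (565, -210, 115, 137), (568, -209, 114, 142), (588, -48, 0, 150)]
213 [(558, -213, 115, 128), (563, -213, 114, 143), (565, -215, 115, 143), (567, -213, 114, 141), (587, -52, 0, 151)]
115 [259.3 213.8]
120 [259.3 212. ]
125 [259.3 210.1]
130 [259.2
[... 328 characters left out ...]
, -199, 135, 30), (560, -198, 135, 48), (564, -197, 135, 29)]
225 [(557, -199, 141, 23), (560, -198, 141, 47), (564, -197, 141, 26)]
229 [(557, -199, 147, 25), (560, -198, 147, 45), (563, -197, 147, 24)]
233 [(557, -199, 153, 32), (560, -198, 153, 42), (563, -197, 153, 24)]
237 [(557, -199, 158, 28), (560, -198, 158, 42), (563, -198, 157, 23)]
241 [(557, -199, 162, 23), (560, -199, 161, 41), (563, -197, 163, 25)]
245 [(557, -200, 166, 25), (560, -198, 166, 40), (563, -197, 168, 21)]
249 [(557, -199, 172, 18), (560, -198, 171, 31), (563, -197, 171, 21)]
253 [(557, -199, 176, 20), (560, -198, 175, 34), (563, -198, 174, 23)]
257 [(557, -198, 180, 26), (560, -198, 179, 30), (563, -197, 179, 18)]
```

Request:
{"fn": "servo_tool", "kwargs": {
  "rows": [
    [[0,0,0],0],
    [[0,0,0],0],
    [[0,0,0],0],
    [[0,0,0.18],0],
    [[0,0,0.18],0],
    [[0,0,0.18],0],
    [[0,0,0],0]
  ],
  "claw": 0.5
}}

```text
t: 5.8
eef_pos: [562.3, -206.9, 72.0]
ee_rot: [[-0.254, 0.967, -0.002], [0.967, 0.254, 0.0], [0.001, -0.002, -1.0]]
contact_force: [-0.0, 0.2, -0.4]
grip_width: 46.0
```

Request:
{"fn": "servo_tool", "kwargs": {
  "rows": [
    [[0,0,0],0],
    [[0,0,0],0],
    [[0,0,0],0],
    [[0,0,0],0],
    [[0,0,0],0]
  ],
  "claw": 0
}}

```text
t: 6.42
eef_pos: [563.2, -207.2, 73.4]
ee_rot: [[-0.254, 0.967, 0.0], [0.967, 0.254, -0.0], [-0.0, 0.0, -1.0]]
contact_force: [-0.5, -0.6, 1.5]
grip_width: 11.7
```

Request:
{"fn": "servo_tool", "kwargs": {
  "rows": [
    [[0,0,-0.3],0],
    [[0,0,-0.7],0],
    [[0,0,-0.8],0],
    [[0,0,-0.8],0],
    [[0,0,0],0]
  ]
}}

```text
t: 7.05
eef_pos: [564.9, -208.1, 206.7]
ee_rot: [[-0.254, 0.967, 0.007], [0.967, 0.254, -0.001], [-0.003, 0.006, -1.0]]
contact_force: [0.2, -0.8, -3.2]
grip_width: 11.7
```

```bash
python3 - <<'E'
from h import *
z=np.load('hold.npz');R=z['R'];O=z['O']+12*R[:,1];np.savez('hold.npz',O=O,R=R);print(O,R)
s=ctrl.sense();print(s['eef_pos'],s['contact_force'],s['grip_width'])
plan([537.9,264.4,s['eef_pos'][2]],-8.8,10)
E
```

```text
[550.03757832 214.03838987  50.        ] [[ 0.79537906  0.15312217 -0.58645183]
 [-0.12324355  0.98820727  0.09087039]
 [ 0.59345023  0.          0.80487069]]
[ 564.86910167 -208.10703077  206.69082124] [ 0.15088788 -0.80971559 -3.2003371 ] 11.715229170506595
yaw0 14.720033124575362 dy -23.520033124575363
[[[0.928, 0.188, 0.0], np.float64(0.0131)], [[0.935, 0.15, 0.0], np.float64(0.0131)], [[0.94, 0.111, 0.0], np.float64(0.0131)], [[0.944, 0.073, 0.0], np.float64(0.0131)], [[0.946, 0.034, 0.0], np.float64(0.0131)], [[0.947, -0.005, 0.0], np.float64(0.0131)], [[0.946, -0.044, 0.0], np.float64(0.0131)], [[0.943, -0.083, 0.0], np.float64(0.0131)], [[0.939, -0.121, 0.0], np.float64(0.0131)], [[0.933, -0.16, 0.0], np.float64(0.0131)]]
```

Request:
{"fn": "servo_tool", "kwargs": {
  "rows": [
    [[0.4,0.08,0],0.006],
    [[0.8,0.16,0],0.012],
    [[0.93,0.14,0],0.0131],
    [[0.94,0.1,0],0.0131],
    [[0.94,0.06,0],0.0131],
    [[0.94,0.02,0],0.0131],
    [[0.94,-0.02,0],0.0131],
    [[0.94,-0.06,0],0.0131],
    [[0.94,-0.09,0],0.0131],
    [[0.8,-0.12,0],0.0131]
  ]
}}

```text
t: 8.3
eef_pos: [538.2, 225.1, 201.3]
ee_rot: [[0.129, 0.992, -0.003], [0.992, -0.129, -0.001], [-0.002, -0.003, -1.0]]
contact_force: [-0.4, -0.6, -3.2]
grip_width: 11.9
```

```bash
python3 - <<'E'
from h import *
plan([537.9,264.4,170],-8.8,4)
E
```

```text
yaw0 -7.388158281824198 dy -1.4118417181758076
[[[0.195, -0.027, 0.157], np.float64(0.002)], [[0.194, -0.028, 0.157], np.float64(0.002)], [[0.194, -0.029, 0.157], np.float64(0.002)], [[0.194, -0.03, 0.157], np.float64(0.002)]]
```

Request:
{"fn": "servo_tool", "kwargs": {
  "rows": [
    [[0.19,-0.03,0.16],0.001],
    [[0.19,-0.03,0.16],0.001],
    [[0.19,-0.03,0.16],0.001],
    [[0.15,-0.03,0.12],0.001],
    [[0,0,0],0],
    [[0,0,0],0]
  ]
}}

```text
t: 9.05
eef_pos: [539.0, 259.5, 173.5]
ee_rot: [[0.141, 0.99, 0.0], [0.99, -0.141, -0.0], [-0.0, 0.001, -1.0]]
contact_force: [-0.3, 0.5, -2.9]
grip_width: 11.8
```

```bash
python3 - <<'E'
from h import *
s=ctrl.sense();print(s['t'],s['eef_pos'],s['contact_force'],s['grip_width'])
plan([537.9,264.4,170],-8.8,1)
z=np.load('hold.npz');O=z['O'];R=z['R']
im,d,c=snap('wrist');P=cloud(d,c).reshape(-1,3);np.savez('wrist3.npz',im=im,d=d,P=P)
cv2.imwrite('pics/e.png',im)
H=(P-O)@R
m=(abs(H[:,0])<25)&(abs(H[:,1])<125)&(H[:,2]>60)&(H[:,2]<90);h=H[m];print('ears y',[(int(a),int(b)) for b,a in zip(*np.histogram(h[:,1],np.arange(-125,125,3))) if b>0])
m=(abs(H[:,1])<100)&(H[:,2]>25)&(H[:,2]<37)&(H[:,0]>14)&(H[:,0]<25);print('outer x',np.median(H[m,0]))
E
```

```text
9.05 [538.9992985  259.46071008 173.45462465] [-0.34543685  0.45260547 -2.94145488] 11.798072452200474
yaw0 -8.130946281061393 dy -0.6690537189386134
[[[0.095, -0.036, 0.069], np.float64(0.0037)]]
ears y [(-17, 2), (-14, 1), (-5, 13), (-2, 17), (1, 27), (4, 26), (7, 42), (10, 47), (13, 48), (16, 48), (19, 49), (22, 71), (25, 14), (70, 19), (73, 52), (76, 57), (79, 56), (82, 59), (85, 58), (88, 57), (91, 56), (94, 65), (97, 61), (100, 31)]
outer x 17.37279768956337
```

View pics/e.png

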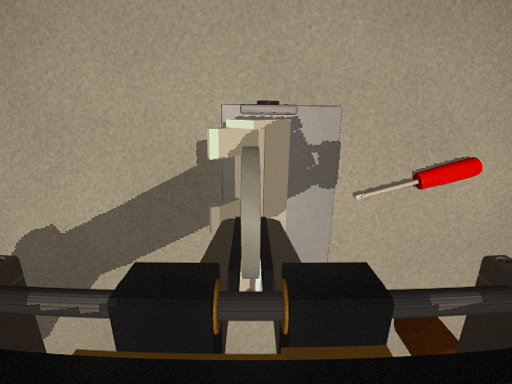

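Request:
{"fn": "servo_tool", "kwargs": {
  "rows": [
    [[0.1,-0.04,0.1],0.004],
    [[0,0,0.15],0],
    [[0,0,0.15],0],
    [[0,0,0.15],0],
    [[0,0,0.1],0],
    [[0,0,0],0]
  ]
}}

```text
t: 9.85
eef_pos: [537.1, 265.1, 140.2]
ee_rot: [[0.153, 0.988, -0.001], [0.988, -0.153, -0.001], [-0.001, -0.001, -1.0]]
contact_force: [0.6, -0.1, -4.1]
grip_width: 11.8
```

Request:
{"fn": "servo_tool", "kwargs": {
  "rows": [
    [[0,0,0.04],0],
    [[0,0,0.04],0],
    [[0,0,0],0]
  ]
}}

```text
t: 10.22
eef_pos: [537.3, 265.3, 136.6]
ee_rot: [[0.153, 0.988, -0.0], [0.988, -0.153, -0.0], [-0.0, -0.0, -1.0]]
contact_force: [0.7, -0.3, -3.7]
grip_width: 11.4
```

Request:
{"fn": "servo_tool", "kwargs": {
  "rows": [
    [[0,0,0.04],0],
    [[0,0,0.04],0],
    [[0,0,0],0]
  ]
}}

```text
t: 10.6
eef_pos: [537.2, 265.2, 132.5]
ee_rot: [[0.153, 0.988, -0.0], [0.988, -0.153, -0.0], [-0.0, -0.0, -1.0]]
contact_force: [-0.6, 0.3, -4.1]
grip_width: 12.0
```

Request:
{"fn": "servo_tool", "kwargs": {
  "rows": [
    [[0,0,0.04],0],
    [[0,0,0.02],0],
    [[0,0,0],0]
  ]
}}

```text
t: 10.98
eef_pos: [537.3, 265.3, 129.6]
ee_rot: [[0.153, 0.988, -0.0], [0.988, -0.153, -0.0], [-0.0, -0.0, -1.0]]
contact_force: [1.1, -0.2, -3.4]
grip_width: 11.7
```

Request:
{"fn": "servo_tool", "kwargs": {
  "rows": [
    [[0,0,0.04],0],
    [[0,0,0],0],
    [[0,0,0],0]
  ]
}}

```text
t: 11.35
eef_pos: [537.8, 265.3, 127.9]
ee_rot: [[0.153, 0.988, 0.001], [0.988, -0.153, 0.0], [0.0, 0.001, -1.0]]
contact_force: [1.2, 1.0, -2.4]
grip_width: 11.9
```

Request:
{"fn": "servo_tool", "kwargs": {
  "rows": [
    [[0,0,0.04],0],
    [[0,0,0],0],
    [[0,0,0],0]
  ]
}}

```text
t: 11.72
eef_pos: [538.1, 265.3, 126.1]
ee_rot: [[0.153, 0.988, 0.002], [0.988, -0.153, 0.0], [0.001, 0.001, -1.0]]
contact_force: [2.8, 0.3, 0.6]
grip_width: 11.5
```

Request:
{"fn": "servo_tool", "kwargs": {
  "rows": [
    [[0,-0.085,0],0],
    [[0,-0.085,0],0],
    [[0,0,0],0]
  ]
}}

```text
t: 12.1
eef_pos: [531.1, 266.4, 126.6]
ee_rot: [[0.153, 0.988, 0.005], [0.988, -0.153, 0.001], [0.001, 0.005, -1.0]]
contact_force: [5.6, -1.1, -0.5]
grip_width: 11.8
```

Request:
{"fn": "servo_tool", "kwargs": {
  "rows": [
    [[0,-0.085,0.01],0],
    [[0,-0.085,0.01],0],
    [[0,0,0],0]
  ]
}}

```text
t: 12.48
eef_pos: [523.7, 267.8, 126.4]
ee_rot: [[0.154, 0.988, 0.007], [0.988, -0.154, 0.001], [0.002, 0.007, -1.0]]
contact_force: [6.8, -2.1, 2.7]
grip_width: 12.8
```

Request:
{"fn": "servo_tool", "kwargs": {
  "rows": [
    [[0,-0.08,0.018],0],
    [[0,-0.08,0.018],0],
    [[0,0,0],0]
  ]
}}

```text
t: 12.85
eef_pos: [516.5, 269.5, 125.6]
ee_rot: [[0.154, 0.988, 0.008], [0.988, -0.154, 0.003], [0.004, 0.008, -1.0]]
contact_force: [6.4, -1.3, 8.3]
grip_width: 13.5
```

Request:
{"fn": "servo_tool", "kwargs": {
  "rows": [
    [[0,-0.08,0.026],0],
    [[0,-0.08,0.026],0],
    [[0,0,0],0]
  ]
}}

```text
t: 13.22
eef_pos: [508.0, 271.0, 122.9]
ee_rot: [[0.153, 0.988, 0.007], [0.988, -0.153, 0.003], [0.004, 0.007, -1.0]]
contact_force: [4.2, -1.3, 8.2]
grip_width: 14.5
```

Request:
{"fn": "servo_tool", "kwargs": {
  "rows": [
    [[0,-0.08,0.02],0],
    [[0,-0.08,0.02],0],
    [[0,0,0],0]
  ]
}}

```text
t: 13.6
eef_pos: [499.1, 272.2, 120.3]
ee_rot: [[0.153, 0.988, 0.005], [0.988, -0.153, 0.002], [0.003, 0.005, -1.0]]
contact_force: [2.6, -1.4, 7.3]
grip_width: 14.8
```

Request:
{"fn": "servo_tool", "kwargs": {
  "rows": [
    [[0,-0.07,0.03],0],
    [[0,-0.07,0.03],0],
    [[0,0,0],0]
  ]
}}

```text
t: 13.98
eef_pos: [491.7, 273.3, 116.9]
ee_rot: [[0.153, 0.988, 0.004], [0.988, -0.153, 0.002], [0.003, 0.004, -1.0]]
contact_force: [3.2, -1.4, 7.2]
grip_width: 15.1
```

```bash
cat >> h.py <<'E'
def disc(yc,Rd,side=True):
    z=np.load('hold.npz');O=z['O'];R=z['R'];s=ctrl.sense()
    T=(np.array(s['eef_pos'])+[0,0,26]-O)@R;print('t',s['t'],'F',np.round(s['contact_force'],1),'w',round(s['grip_width'],1),'tip holder',T.round(1))
    im,d,c=snap('wrist');P=cloud(d,c).reshape(-1,3);H=(P-O)@R;g=im.reshape(-1,3).astype(int).mean(1)
    m=(abs(H[:,1]-yc)<Rd+6)&(H[:,2]>53)&(H[:,2]<150)&(abs(H[:,0])<45)&(abs(H[:,1]-yc)>16)
    # disc pts: ear faces are at x<-9
    X=H[m];g=g[m];print(len(X))
    for z0 in range(55,140,6):
        q=(abs(X[:,2]-z0)<3)
        if q.sum()>8: print(z0,'n',q.sum(),'x',np.percentile(X[q,0],[3,50,97]).round(1),'y',np.percentile(X[q,1],[1,99]).round(1))
    return H,im
E
python3 - <<'E'
from h import *
disc(48,50)
E
```

```text
t 13.975 F [ 3.2 -1.4  7.2] w 15.1 tip holder [  1.5  49.6 114.4]
3442
55 n 151 x [-9.2  5.3  5.9] y [ 17.2 101.2]
61 n 184 x [-12.9   5.6   6.2] y [ 22.1 101.1]
67 n 178 x [-12.2   6.2   6.7] y [ 29.3 101.2]
73 n 272 x [-18.2   6.4   7.1] y [ 65.  101.1]
79 n 234 x [-15.3   6.9   7.6] y [ 64.7 101. ]
85 n 221 x [-2.2  7.4  8.2] y [65.  98.2]
91 n 260 x [-2.1  7.7  8.5] y [64.5 97.1]
97 n 260 x [-2.2  8.1  8.8] y [64.4 95. ]
103 n 297 x [-1.8  8.4  9.3] y [64.8 92.7]
109 n 413 x [-1.8  8.5  9.6] y [11.6 89.1]
115 n 512 x [-1.4  7.2  9.9] y [17.1 83.1]
121 n 460 x [-1.4  4.7 10.1] y [24.6 75.2]
```

Request:
{"fn": "servo_tool", "kwargs": {
  "rows": [
    [[-0.02,-0.03,0.01],0],
    [[-0.02,-0.03,0.01],0],
    [[0,0,0],0]
  ]
}}

```text
t: 14.4
eef_pos: [487.4, 271.7, 114.9]
ee_rot: [[0.153, 0.988, 0.002], [0.988, -0.153, 0.001], [0.002, 0.002, -1.0]]
contact_force: [4.3, 1.2, 4.9]
grip_width: 15.5
```

Request:
{"fn": "servo_tool", "kwargs": {
  "rows": [
    [[0,0.024,0.032],0],
    [[0,0.024,0.032],0],
    [[0,0,0],0]
  ]
}}

```text
t: 14.78
eef_pos: [489.6, 271.1, 111.5]
ee_rot: [[0.153, 0.988, 0.001], [0.988, -0.153, 0.001], [0.001, 0.001, -1.0]]
contact_force: [4.6, -0.2, 5.6]
grip_width: 15.6
```

Request:
{"fn": "servo_tool", "kwargs": {
  "rows": [
    [[0,0.036,0.023],0],
    [[0,0.036,0.023],0],
    [[0,0,0],0]
  ]
}}

```text
t: 15.15
eef_pos: [492.8, 270.3, 108.9]
ee_rot: [[0.153, 0.988, 0.0], [0.988, -0.153, 0.0], [0.0, 0.0, -1.0]]
contact_force: [3.4, 0.8, 3.6]
grip_width: 15.2
```

Request:
{"fn": "servo_tool", "kwargs": {
  "rows": [
    [[0,0.024,0.032],0],
    [[0,0,0],0]
  ]
}}

```text
t: 15.4
eef_pos: [493.8, 270.1, 107.3]
ee_rot: [[0.153, 0.988, 0.0], [0.988, -0.153, 0.0], [0.0, 0.0, -1.0]]
contact_force: [3.2, 0.5, 4.3]
grip_width: 15.4
```

Request:
{"fn": "servo_tool", "kwargs": {
  "rows": [
    [[0,0.024,0.032],0],
    [[0,0,0],0]
  ]
}}

```text
t: 15.65
eef_pos: [495.0, 269.8, 105.6]
ee_rot: [[0.153, 0.988, 0.0], [0.988, -0.153, 0.0], [0.0, 0.0, -1.0]]
contact_force: [3.7, 0.5, 3.2]
grip_width: 15.5
```

Request:
{"fn": "servo_tool", "kwargs": {
  "rows": [
    [[0,0.024,0.032],0],
    [[0,0,0],0]
  ]
}}

```text
t: 15.9
eef_pos: [496.2, 269.6, 104.0]
ee_rot: [[0.153, 0.988, 0.0], [0.988, -0.153, -0.0], [-0.0, 0.0, -1.0]]
contact_force: [3.5, -0.3, 4.4]
grip_width: 15.4
```

```bash
python3 - <<'E'
from h import *
disc(48,50)
E
```

```text
t 15.9 F [ 3.5 -0.3  4.4] w 15.4 tip holder [ -2.2  46.7 101. ]
3258
55 n 178 x [-9.3  4.5  5. ] y [ 25.6 101.1]
61 n 228 x [-12.4   4.6   5.4] y [ 64.  101.2]
67 n 276 x [-10.5   4.7   5.4] y [ 64.8 101.1]
73 n 417 x [-18.5  -1.7   5.5] y [ 64.6 101.2]
79 n 338 x [-16.1   4.9   5.7] y [ 64.8 100.3]
85 n 275 x [-5.1  5.2  5.9] y [64.4 92. ]
91 n 313 x [-5.4  5.1  6.2] y [ 8.2 89.4]
97 n 427 x [-5.   5.1  6.1] y [10.9 85.3]
103 n 539 x [-5.1  2.8  6.2] y [15.9 78.9]
109 n 267 x [-5.4  0.4  6. ] y [24.8 70.7]
```

Request:
{"fn": "servo_tool", "kwargs": {
  "rows": [
    [[0,0.024,0.032],0],
    [[0,0,0],0]
  ]
}}

```text
t: 16.2
eef_pos: [497.4, 269.4, 102.4]
ee_rot: [[0.153, 0.988, 0.0], [0.988, -0.153, -0.0], [-0.0, 0.0, -1.0]]
contact_force: [3.0, -0.5, 4.2]
grip_width: 15.2
```

Request:
{"fn": "servo_tool", "kwargs": {
  "rows": [
    [[0,0.024,0.032],0],
    [[0,0,0],0]
  ]
}}

```text
t: 16.45
eef_pos: [498.6, 269.2, 100.8]
ee_rot: [[0.153, 0.988, 0.0], [0.988, -0.153, -0.0], [-0.0, 0.0, -1.0]]
contact_force: [4.4, 0.4, 4.4]
grip_width: 15.7
```

Request:
{"fn": "servo_tool", "kwargs": {
  "rows": [
    [[0,0.024,0.032],0],
    [[0,0,0],0]
  ]
}}

```text
t: 16.7
eef_pos: [499.8, 269.0, 99.2]
ee_rot: [[0.153, 0.988, 0.0], [0.988, -0.153, -0.0], [-0.0, 0.0, -1.0]]
contact_force: [3.2, -0.3, 3.8]
grip_width: 15.4
```

Request:
{"fn": "servo_tool", "kwargs": {
  "rows": [
    [[0,0.024,0.032],0],
    [[0,0,0],0]
  ]
}}

```text
t: 16.95
eef_pos: [500.9, 268.8, 97.5]
ee_rot: [[0.153, 0.988, 0.0], [0.988, -0.153, -0.0], [-0.0, 0.0, -1.0]]
contact_force: [3.3, -0.4, 4.1]
grip_width: 15.4
```

Request:
{"fn": "servo_tool", "kwargs": {
  "rows": [
    [[0,0.024,0.032],0],
    [[0,0,0],0]
  ]
}}

```text
t: 17.2
eef_pos: [502.1, 268.6, 96.0]
ee_rot: [[0.153, 0.988, -0.0], [0.988, -0.153, -0.0], [-0.0, 0.0, -1.0]]
contact_force: [3.5, -0.2, 4.0]
grip_width: 15.5
```

Request:
{"fn": "servo_tool", "kwargs": {
  "rows": [
    [[0,0.012,0.016],0],
    [[0,0,0],0]
  ]
}}

```text
t: 17.45
eef_pos: [502.6, 268.6, 95.3]
ee_rot: [[0.153, 0.988, -0.0], [0.988, -0.153, 0.0], [0.0, -0.0, -1.0]]
contact_force: [2.7, -0.9, 4.4]
grip_width: 15.5
```

Request:
{"fn": "servo_tool", "kwargs": {
  "rows": [
    [[0,0.012,0.016],0],
    [[0,0,0],0]
  ]
}}

```text
t: 17.7
eef_pos: [502.9, 268.7, 94.6]
ee_rot: [[0.153, 0.988, -0.001], [0.988, -0.153, 0.0], [0.0, -0.001, -1.0]]
contact_force: [2.5, -0.6, 7.7]
grip_width: 15.4
```

Request:
{"fn": "servo_tool", "kwargs": {
  "rows": [
    [[0,0.012,0.016],0],
    [[0,0,0],0]
  ]
}}

```text
t: 17.95
eef_pos: [503.2, 268.8, 93.9]
ee_rot: [[0.153, 0.988, -0.001], [0.988, -0.153, 0.0], [0.0, -0.001, -1.0]]
contact_force: [0.6, -0.9, 8.2]
grip_width: 15.4
```

Request:
{"fn": "servo_tool", "kwargs": {
  "rows": [
    [[0,0.012,0.016],0],
    [[0,0,0],0]
  ]
}}

```text
t: 18.2
eef_pos: [503.5, 268.9, 93.3]
ee_rot: [[0.153, 0.988, -0.002], [0.988, -0.153, 0.001], [0.0, -0.002, -1.0]]
contact_force: [0.0, 0.5, 11.1]
grip_width: 15.1
```

```bash
python3 - <<'E'
from h import *
disc(48,50)
E
```

```text
t 18.2 F [ 0.   0.5 11.1] w 15.1 tip holder [-2.6 47.1 88. ]
3330
55 n 219 x [-9.5  4.5  5.3] y [ 64.9 101.2]
61 n 317 x [-10.9   4.5   5.4] y [ 64.4 101.1]
67 n 384 x [-10.8   3.8   5.4] y [ -4.6 101.2]
73 n 730 x [-18.6 -11.3   5.5] y [ -4. 101.]
79 n 502 x [-15.9   0.1   5.7] y [ -3.3 100.5]
85 n 446 x [-5.6  4.7  5.8] y [11.5 83.9]
91 n 555 x [-5.7  1.8  5.8] y [17.1 78. ]
97 n 177 x [-5.4 -0.1  5.6] y [26.3 69.4]
```

Stop felt: the force along the slot rose about 7 N over roughly 2 mm of pad travel, with the disc still gripped. I'll ease off a little, release and rise.

Request:
{"fn": "servo_tool", "kwargs": {
  "rows": [
    [[0,-0.016,-0.022],0],
    [[0,0,0],0]
  ]
}}

```text
t: 18.5
eef_pos: [503.4, 268.3, 93.8]
ee_rot: [[0.153, 0.988, -0.0], [0.988, -0.153, -0.0], [-0.0, -0.0, -1.0]]
contact_force: [2.9, -0.3, 3.1]
grip_width: 15.4
```

Request:
{"fn": "servo_tool", "kwargs": {
  "rows": [
    [[0,0,0],0],
    [[0,0,0],0],
    [[0,0,0],0],
    [[0,0,0],0]
  ],
  "claw": 0.45
}}

```text
t: 19.0
eef_pos: [503.2, 268.3, 93.6]
ee_rot: [[0.153, 0.988, -0.001], [0.988, -0.153, -0.0], [-0.001, -0.001, -1.0]]
contact_force: [0.2, -0.3, -0.2]
grip_width: 41.5
```

Request:
{"fn": "servo_tool", "kwargs": {
  "rows": [
    [[0,0,-0.1],0],
    [[0,0,-0.4],0],
    [[0,0,-0.8],0],
    [[0,0,-0.8],0],
    [[0,0,0],0]
  ]
}}

```text
t: 19.62
eef_pos: [505.7, 269.4, 202.5]
ee_rot: [[0.153, 0.988, 0.005], [0.988, -0.153, 0.004], [0.005, 0.005, -1.0]]
contact_force: [0.3, -0.8, -0.4]
grip_width: 41.4
```

```bash
python3 - <<'E'
from h import *
H,im=disc(48,50)
s=ctrl.sense();print(s['eef_pos'])
plan([485.8,-227.4,160],14.6,10)
E
```

```text
t 19.625 F [ 0.3 -0.8 -0.4] w 41.4 tip holder [ 63.8  47.9 174.7]
1806
55 n 167 x [-9.   3.2  4. ] y [ -0.5 100.5]
61 n 200 x [-9.   3.2  4. ] y [ -2.6 100.7]
67 n 242 x [-10.6   3.1   4. ] y [ -2.7 101.1]
73 n 387 x [-18.8  -4.4   3.8] y [ -3.4 101.1]
79 n 257 x [-16.    2.7   3.8] y [-1.8 99.5]
85 n 212 x [-7.6  2.8  3.8] y [ 9.7 84.2]
91 n 222 x [-8.1  0.4  3.5] y [15.6 78. ]
97 n 119 x [-7.8 -1.7  3.3] y [24.8 70.2]
[504.32828613 268.88728894 200.41426192]
yaw0 -8.807610385221492 dy 23.40761038522149
[[[-0.987, 0.115, 0.081], np.float64(-0.013)], [[-0.99, 0.075, 0.081], np.float64(-0.013)], [[-0.993, 0.034, 0.081], np.float64(-0.013)], [[-0.993, -0.006, 0.081], np.float64(-0.013)], [[-0.992, -0.047, 0.081], np.float64(-0.013)], [[-0.989, -0.087, 0.081], np.float64(-0.013)], [[-0.985, -0.127, 0.081], np.float64(-0.013)], [[-0.979, -0.168, 0.081], np.float64(-0.013)], [[-0.971, -0.207, 0.081], np.float64(-0.013)], [[-0.962, -0.247, 0.081], np.float64(-0.013)]]
```

Big disc released: it lies flat on the ears with its centre at about x −2.4, y 47.5, z 52. On to the small disc.

Request:
{"fn": "servo_tool", "kwargs": {
  "rows": [
    [[-0.98,0.115,0],-0.013],
    [[-0.98,0.075,0],-0.013],
    [[-0.98,0.034,0],-0.013],
    [[-0.98,-0.006,0],-0.013],
    [[-0.98,-0.047,0],-0.013],
    [[-0.98,-0.087,0],-0.013],
    [[-0.98,-0.127,0],-0.013],
    [[-0.98,-0.168,0.1],-0.013],
    [[-0.98,-0.207,0.1],-0.013],
    [[-0.98,-0.247,0.1],-0.013]
  ]
}}

```text
t: 20.92
eef_pos: [484.5, -226.7, 182.5]
ee_rot: [[-0.254, 0.967, -0.002], [0.967, 0.254, 0.001], [0.001, -0.002, -1.0]]
contact_force: [0.9, -0.6, 0.9]
grip_width: 41.0
```

Request:
{"fn": "servo_tool", "kwargs": {
  "rows": [
    [[0,0,0],0],
    [[0,0,0],0]
  ]
}}

```text
t: 21.18
eef_pos: [484.8, -224.8, 182.8]
ee_rot: [[-0.252, 0.968, -0.002], [0.968, 0.252, 0.001], [0.001, -0.002, -1.0]]
contact_force: [-0.2, 0.5, -0.2]
grip_width: 41.5
```

```bash
python3 - <<'E'
from h import *
print(ctrl.sense()['eef_pos'])
plan([485.8,-227.4,110],14.6,2)
plan([485.8,-227.4,51],14.6,3)
E
```

```text
[ 484.82714299 -224.77745486  182.84725753]
yaw0 14.581527766593155 dy 0.018472233406839678
[[[-0.028, 0.003, 0.728], np.float64(-0.0001)], [[-0.028, 0.003, 0.728], np.float64(-0.0001)]]
yaw0 14.581527766593155 dy 0.018472233406839678
[[[-0.019, 0.002, 0.879], np.float64(-0.0)], [[-0.019, 0.002, 0.879], np.float64(-0.0)], [[-0.019, 0.002, 0.879], np.float64(-0.0)]]
```

Request:
{"fn": "servo_tool", "kwargs": {
  "rows": [
    [[-0.02,0,0.7],0],
    [[-0.02,0,0.7],0],
    [[-0.02,0,0.6],0],
    [[0,0,0.4],0],
    [[0,0,0.23],0],
    [[0,0,0],0]
  ]
}}

```text
t: 21.92
eef_pos: [486.1, -227.4, 51.9]
ee_rot: [[-0.253, 0.967, -0.001], [0.967, 0.253, 0.001], [0.001, -0.001, -1.0]]
contact_force: [-0.9, -0.1, 0.4]
grip_width: 41.2
```

Request:
{"fn": "servo_tool", "kwargs": {
  "rows": [
    [[0,0,0],0],
    [[0,0,0],0],
    [[0,0,0],0],
    [[0,0,0],0]
  ],
  "claw": 0
}}

```text
t: 22.42
eef_pos: [486.6, -228.7, 52.8]
ee_rot: [[-0.252, 0.968, 0.001], [0.968, 0.252, -0.0], [-0.0, 0.001, -1.0]]
contact_force: [0.4, 0.2, 2.1]
grip_width: 11.7
```

Request:
{"fn": "servo_tool", "kwargs": {
  "rows": [
    [[0,0,-0.3],0],
    [[0,0,-0.7],0],
    [[0,0,-0.8],0],
    [[0,0,-0.7],0],
    [[0,0,0],0]
  ]
}}

```text
t: 23.05
eef_pos: [487.8, -229.5, 180.4]
ee_rot: [[-0.252, 0.968, 0.006], [0.968, 0.252, -0.001], [-0.002, 0.005, -1.0]]
contact_force: [0.9, -0.0, -1.8]
grip_width: 11.6
```

```bash
python3 - <<'E'
from h import *
s=ctrl.sense();print(s['eef_pos'],s['contact_force'],s['grip_width'])
plan([520.8,158.6,s['eef_pos'][2]],-8.8,9)
E
```

```text
[ 487.8243786  -229.46325752  180.41745519] [ 0.9275657  -0.01567293 -1.75523811] 11.619343348497486
yaw0 14.578874181217456 dy -23.378874181217455
[[[0.816, 0.288, 0.0], np.float64(0.0144)], [[0.828, 0.251, 0.0], np.float64(0.0144)], [[0.839, 0.213, 0.0], np.float64(0.0144)], [[0.848, 0.175, 0.0], np.float64(0.0144)], [[0.855, 0.136, 0.0], np.float64(0.0144)], [[0.86, 0.097, 0.0], np.float64(0.0144)], [[0.864, 0.058, 0.0], np.float64(0.0144)], [[0.865, 0.019, 0.0], np.float64(0.0144)], [[0.865, -0.02, 0.0], np.float64(0.0144)]]
```

Request:
{"fn": "servo_tool", "kwargs": {
  "rows": [
    [[0.4,0.14,0],0.0072],
    [[0.82,0.27,0],0.0144],
    [[0.83,0.23,0],0.0144],
    [[0.84,0.19,0],0.0144],
    [[0.85,0.16,0],0.0144],
    [[0.86,0.12,0],0.0144],
    [[0.86,0.08,0],0.0144],
    [[0.86,0.04,0],0.0144],
    [[0.8,0,0],0.0144],
    [[0.3,-0.02,0],0.0072]
  ]
}}

```text
t: 24.3
eef_pos: [516.9, 151.2, 176.0]
ee_rot: [[0.149, 0.989, -0.002], [0.989, -0.149, -0.001], [-0.001, -0.002, -1.0]]
contact_force: [-0.2, -0.3, -1.0]
grip_width: 11.7
```

Request:
{"fn": "servo_tool", "kwargs": {
  "rows": [
    [[0.05,0,0.1],0],
    [[0,0,0.2],0],
    [[0,0,0],0],
    [[0,0,0],0]
  ]
}}

```text
t: 24.8
eef_pos: [518.6, 150.0, 162.3]
ee_rot: [[0.153, 0.988, -0.0], [0.988, -0.153, -0.0], [-0.0, -0.0, -1.0]]
contact_force: [-0.2, -0.3, -1.6]
grip_width: 11.7
```

```bash
python3 - <<'E'
from h import *
s=ctrl.sense();print(s['eef_pos'],s['contact_force'],s['grip_width'])
plan([520.8,158.6,120],-8.8,1)
z=np.load('hold.npz');O=z['O'];R=z['R']
H,im=disc(-58,40)
m=(abs(H[:,0])<25)&(H[:,1]<0)&(H[:,1]>-120)&(H[:,2]>62)&(H[:,2]<78)&(H[:,0]<-9);h=H[m];print('ears y',[(int(a),int(b)) for b,a in zip(*np.histogram(h[:,1],np.arange(-120,0,3))) if b>0])
# disc in world rel. to TCP: width along tool x at heights
W=H@R.T+O;p=np.array(s['eef_pos']);L=(W-p)@np.array(s['ee_rot'])
for dz in(-30,-15,0,10): 
    q=(abs(L[:,1])<7)&(abs(L[:,2]+dz)<2)&(abs(L[:,0])<60); print(dz,q.sum(),np.percentile(L[q,0],[2,98]).round(1) if q.sum()>4 else '')
E
```

```text
[518.5985986  149.97654619 162.29614056] [-0.20027065 -0.25866896 -1.59637737] 11.728503630534208
yaw0 -8.823506682245107 dy 0.023506682245113097
[[[0.177, 0.017, 0.846], np.float64(-0.0001)]]
t 24.8 F [-0.2 -0.3 -1.6] w 11.7 tip holder [ 65.  -68.1 123.9]
1098
55 n 160 x [-12.7  -9.2  -8.4] y [-98.1 -15. ]
61 n 193 x [-15.1  -9.2  -8.2] y [-96.7 -14.8]
67 n 234 x [-13.9  -9.3  -8.4] y [-96.5 -15.1]
73 n 399 x [-18.7 -12.3  -9.3] y [-99.7 -14.9]
79 n 111 x [-16.6 -14.1 -12.4] y [-99.6 -14.8]
ears y [(-102, 12), (-99, 40), (-96, 39), (-93, 43), (-90, 37), (-87, 40), (-84, 48), (-81, 56), (-78, 15), (-39, 16), (-36, 44), (-33, 51), (-30, 47), (-27, 42), (-24, 52), (-21, 50), (-18, 48), (-15, 16), (-6, 28)]
-30 0 
-15 0 
0 18 [40.8 41.3]
10 45 [38.4 40.2]
```

Request:
{"fn": "servo_tool", "kwargs": {
  "rows": [
    [[0.09,0.01,0.1],0],
    [[0.09,0.01,0.15],0],
    [[0,0,0.2],0],
    [[0,0,0.2],0],
    [[0,0,0.15],0],
    [[0,0,0.04],0],
    [[0,0,0],0]
  ]
}}

```text
t: 25.72
eef_pos: [521.0, 159.6, 120.4]
ee_rot: [[0.152, 0.988, 0.0], [0.988, -0.152, -0.0], [-0.0, 0.0, -1.0]]
contact_force: [1.0, -0.2, -2.2]
grip_width: 11.7
```

Request:
{"fn": "servo_tool", "kwargs": {
  "rows": [
    [[0,0,0.05],0],
    [[0,0,0.05],0],
    [[0,0,0.05],0],
    [[0,0,0],0]
  ]
}}

```text
t: 26.22
eef_pos: [520.8, 159.6, 112.7]
ee_rot: [[0.152, 0.988, -0.0], [0.988, -0.152, -0.0], [-0.0, -0.0, -1.0]]
contact_force: [-0.0, 1.0, -0.2]
grip_width: 11.6
```

Request:
{"fn": "servo_tool", "kwargs": {
  "rows": [
    [[0,0,0.04],0],
    [[0,0,0],0]
  ]
}}

```text
t: 26.48
eef_pos: [520.8, 159.7, 110.8]
ee_rot: [[0.152, 0.988, -0.0], [0.988, -0.152, -0.0], [-0.0, -0.0, -1.0]]
contact_force: [0.0, 0.3, -2.2]
grip_width: 11.5
```

Request:
{"fn": "servo_tool", "kwargs": {
  "rows": [
    [[-0.02,0,0.04],0],
    [[0,0,0],0]
  ]
}}

```text
t: 26.72
eef_pos: [521.3, 158.7, 109.0]
ee_rot: [[0.152, 0.988, 0.001], [0.988, -0.152, 0.0], [0.0, 0.001, -1.0]]
contact_force: [1.6, 0.7, -1.2]
grip_width: 11.7
```

Request:
{"fn": "servo_tool", "kwargs": {
  "rows": [
    [[0,0,0.04],0],
    [[0,0,0],0]
  ]
}}

```text
t: 26.98
eef_pos: [521.8, 158.7, 107.3]
ee_rot: [[0.152, 0.988, 0.002], [0.988, -0.152, 0.0], [0.001, 0.002, -1.0]]
contact_force: [1.8, 0.0, 1.0]
grip_width: 11.4
```

Request:
{"fn": "servo_tool", "kwargs": {
  "rows": [
    [[0,0,0.02],0],
    [[0,0,0],0]
  ]
}}

```text
t: 27.22
eef_pos: [522.0, 158.7, 106.6]
ee_rot: [[0.152, 0.988, 0.003], [0.988, -0.152, 0.0], [0.001, 0.002, -1.0]]
contact_force: [2.9, -0.3, 5.1]
grip_width: 11.6
```

Request:
{"fn": "servo_tool", "kwargs": {
  "rows": [
    [[0,-0.066,-0.01],0],
    [[0,-0.066,-0.01],0],
    [[0,0,0],0]
  ]
}}

```text
t: 27.6
eef_pos: [516.6, 159.4, 107.4]
ee_rot: [[0.152, 0.988, 0.005], [0.988, -0.152, -0.0], [0.001, 0.005, -1.0]]
contact_force: [6.3, -1.2, -0.3]
grip_width: 11.6
```

Request:
{"fn": "servo_tool", "kwargs": {
  "rows": [
    [[0,-0.065,0],0],
    [[0,-0.065,0],0],
    [[0,0,0],0]
  ]
}}

```text
t: 27.98
eef_pos: [510.7, 160.3, 107.6]
ee_rot: [[0.152, 0.988, 0.007], [0.988, -0.152, 0.0], [0.001, 0.006, -1.0]]
contact_force: [6.1, -0.1, 0.1]
grip_width: 12.3
```

Request:
{"fn": "servo_tool", "kwargs": {
  "rows": [
    [[0,-0.063,0.012],0],
    [[0,-0.063,0.012],0],
    [[0,0,0],0]
  ]
}}

```text
t: 28.35
eef_pos: [505.3, 161.4, 107.2]
ee_rot: [[0.152, 0.988, 0.008], [0.988, -0.152, 0.001], [0.002, 0.008, -1.0]]
contact_force: [7.2, -1.6, 4.2]
grip_width: 12.8
```

Request:
{"fn": "servo_tool", "kwargs": {
  "rows": [
    [[0,-0.062,0.018],0],
    [[0,-0.062,0.018],0],
    [[0,0,0],0]
  ]
}}

```text
t: 28.72
eef_pos: [499.8, 162.7, 106.3]
ee_rot: [[0.152, 0.988, 0.009], [0.988, -0.152, 0.002], [0.003, 0.008, -1.0]]
contact_force: [5.6, -1.1, 11.9]
grip_width: 13.1
```

Request:
{"fn": "servo_tool", "kwargs": {
  "rows": [
    [[0,-0.06,0.024],0],
    [[0,-0.06,0.024],0],
    [[0,0,0],0]
  ]
}}

```text
t: 29.1
eef_pos: [493.3, 163.8, 103.7]
ee_rot: [[0.152, 0.988, 0.008], [0.988, -0.152, 0.002], [0.003, 0.007, -1.0]]
contact_force: [4.9, -2.1, 12.5]
grip_width: 14.4
```

Request:
{"fn": "servo_tool", "kwargs": {
  "rows": [
    [[0,-0.06,0.024],0],
    [[0,-0.06,0.024],0],
    [[0,0,0],0]
  ]
}}

```text
t: 29.48
eef_pos: [486.1, 164.9, 100.7]
ee_rot: [[0.152, 0.988, 0.005], [0.988, -0.152, 0.002], [0.002, 0.005, -1.0]]
contact_force: [4.3, -0.8, 10.0]
grip_width: 14.5
```

```bash
python3 - <<'E'
from h import *
disc(-58,40)
E
```

```text
t 29.475 F [ 4.3 -0.8 10. ] w 14.5 tip holder [  0.7 -58.4  94.7]
2347
55 n 124 x [-11.4   5.2   5.8] y [-41.7 -14.8]
61 n 160 x [-14.    5.7   6.5] y [-41.7 -14.8]
67 n 205 x [-13.4   6.1   6.9] y [-40.8 -14.8]
73 n 401 x [-18.6 -10.3   7.3] y [-99.7 -14.9]
79 n 319 x [-16.3   4.6   7.9] y [-99.8 -15.5]
85 n 245 x [-3.1  7.2  8.4] y [-90.3 -21.5]
91 n 323 x [-2.9  7.2  8.8] y [-87.1 -24.8]
97 n 453 x [-2.5  4.6  8.9] y [-84.1 -29.7]
103 n 117 x [-2.4  1.9  8.7] y [-76.7 -36.6]
```

Request:
{"fn": "servo_tool", "kwargs": {
  "rows": [
    [[-0.015,-0.03,0.005],0],
    [[-0.015,-0.03,0.005],0],
    [[0,0,0],0]
  ]
}}

```text
t: 29.9
eef_pos: [482.8, 164.0, 99.6]
ee_rot: [[0.152, 0.988, 0.005], [0.988, -0.152, 0.001], [0.002, 0.005, -1.0]]
contact_force: [5.4, 1.2, 4.3]
grip_width: 14.9
```

Request:
{"fn": "servo_tool", "kwargs": {
  "rows": [
    [[0,0.024,0.032],0],
    [[0,0.024,0.032],0],
    [[0,0,0],0]
  ]
}}

```text
t: 30.28
eef_pos: [484.9, 163.6, 96.5]
ee_rot: [[0.152, 0.988, 0.004], [0.988, -0.152, 0.001], [0.002, 0.004, -1.0]]
contact_force: [3.1, 0.4, 6.5]
grip_width: 14.6
```

Request:
{"fn": "servo_tool", "kwargs": {
  "rows": [
    [[0,0.024,0.032],0],
    [[0,0,0],0]
  ]
}}

```text
t: 30.52
eef_pos: [486.1, 163.4, 94.9]
ee_rot: [[0.152, 0.988, 0.004], [0.988, -0.152, 0.001], [0.002, 0.004, -1.0]]
contact_force: [3.6, -0.0, 7.4]
grip_width: 15.2
```

```bash
python3 - <<'E'
from h import *
disc(-58,40)
E
```

```text
t 30.525 F [ 3.6 -0.   7.4] w 15.2 tip holder [ -2.6 -59.9  90. ]
2349
55 n 141 x [-12.2   4.1   4.7] y [-41.5 -14.9]
61 n 204 x [-13.3   4.1   4.8] y [-41.6 -14.9]
67 n 253 x [-12.7   4.    5. ] y [-41.4 -14.9]
73 n 499 x [-19.2 -11.1   5. ] y [-100.1  -14.9]
79 n 348 x [-16.1   0.1   5.3] y [-99.6 -15.6]
85 n 301 x [-5.9  4.   5.5] y [-88.1 -25.4]
91 n 436 x [-5.9  1.8  5.5] y [-86.  -30.2]
97 n 167 x [-5.9 -0.6  5.1] y [-79.2 -37.6]
```

Request:
{"fn": "servo_tool", "kwargs": {
  "rows": [
    [[0,0.028,0.004],0],
    [[0,0,0],0]
  ]
}}

```text
t: 30.82
eef_pos: [487.1, 163.1, 94.6]
ee_rot: [[0.152, 0.988, 0.004], [0.988, -0.152, 0.001], [0.002, 0.003, -1.0]]
contact_force: [3.3, -0.6, 7.0]
grip_width: 15.0
```

Request:
{"fn": "servo_tool", "kwargs": {
  "rows": [
    [[0,0.012,0.016],0],
    [[0,0,0],0]
  ]
}}

```text
t: 31.08
eef_pos: [487.6, 163.0, 93.8]
ee_rot: [[0.152, 0.988, 0.004], [0.988, -0.152, 0.001], [0.002, 0.003, -1.0]]
contact_force: [3.6, -0.5, 6.6]
grip_width: 14.8
```

Request:
{"fn": "servo_tool", "kwargs": {
  "rows": [
    [[0,0.012,0.016],0],
    [[0,0,0],0]
  ]
}}

```text
t: 31.32
eef_pos: [488.1, 162.9, 93.0]
ee_rot: [[0.152, 0.988, 0.003], [0.988, -0.152, 0.001], [0.002, 0.003, -1.0]]
contact_force: [2.6, -0.2, 6.8]
grip_width: 15.0
```

Request:
{"fn": "servo_tool", "kwargs": {
  "rows": [
    [[0,0.012,0.016],0],
    [[0,0,0],0]
  ]
}}

```text
t: 31.58
eef_pos: [488.4, 163.0, 92.3]
ee_rot: [[0.152, 0.988, 0.003], [0.988, -0.152, 0.001], [0.002, 0.002, -1.0]]
contact_force: [1.2, -0.5, 9.4]
grip_width: 14.7
```

Request:
{"fn": "servo_tool", "kwargs": {
  "rows": [
    [[0,0.012,0.016],0],
    [[0,0,0],0]
  ]
}}

```text
t: 31.82
eef_pos: [488.7, 163.0, 91.6]
ee_rot: [[0.152, 0.988, 0.002], [0.988, -0.152, 0.002], [0.002, 0.002, -1.0]]
contact_force: [-0.4, 0.0, 11.3]
grip_width: 14.7
```

Request:
{"fn": "servo_tool", "kwargs": {
  "rows": [
    [[0,0.012,0.016],0],
    [[0,0,0],0]
  ]
}}

```text
t: 32.08
eef_pos: [489.0, 163.0, 90.9]
ee_rot: [[0.151, 0.988, 0.001], [0.988, -0.151, 0.002], [0.002, 0.001, -1.0]]
contact_force: [-0.9, 0.1, 13.9]
grip_width: 14.6
```

```bash
python3 - <<'E'
from h import *
disc(-58,40)
E
```

```text
t 32.075 F [-0.9  0.1 13.9] w 14.6 tip holder [ -2.5 -59.8  85. ]
2441
55 n 170 x [-12.3   4.1   4.9] y [-41.5 -14.8]
61 n 226 x [-13.7   4.2   5. ] y [-41.4 -14.8]
67 n 318 x [-12.4   2.2   5.2] y [-100.   -14.9]
73 n 613 x [-18.8 -11.5   5.3] y [-100.1  -14.9]
79 n 442 x [-16.1  -1.6   5.4] y [-99.6 -16.2]
85 n 420 x [-5.7  2.3  5.6] y [-86.5 -29.5]
91 n 252 x [-5.7  0.4  5.5] y [-80.1 -36.4]
```

The small disc meets its stop: force along the slot is up about 8 N over 2.5 mm, which matches the 3 N/mm pad. I'll ease, release and rise.

Request:
{"fn": "servo_tool", "kwargs": {
  "rows": [
    [[0,-0.016,-0.022],0],
    [[0,0,0],0]
  ]
}}

```text
t: 32.38
eef_pos: [488.7, 162.6, 91.5]
ee_rot: [[0.152, 0.988, 0.003], [0.988, -0.152, 0.001], [0.001, 0.002, -1.0]]
contact_force: [3.1, -0.7, 6.6]
grip_width: 14.9
```

Request:
{"fn": "servo_tool", "kwargs": {
  "rows": [
    [[0,0,0],0],
    [[0,0,0],0],
    [[0,0,0],0],
    [[0,0,0],0]
  ],
  "claw": 0.45
}}

```text
t: 32.88
eef_pos: [487.0, 162.2, 90.4]
ee_rot: [[0.152, 0.988, -0.001], [0.988, -0.152, -0.0], [-0.0, -0.001, -1.0]]
contact_force: [0.4, 0.4, -0.4]
grip_width: 41.3
```

Request:
{"fn": "servo_tool", "kwargs": {
  "rows": [
    [[0,0,-0.1],0],
    [[0,0,-0.4],0],
    [[0,0,-0.8],0],
    [[0,0,-0.8],0],
    [[0,0,-0.5],0],
    [[0,0,0],0]
  ]
}}

```text
t: 33.62
eef_pos: [488.7, 162.8, 222.6]
ee_rot: [[0.152, 0.988, 0.004], [0.988, -0.152, 0.003], [0.003, 0.003, -1.0]]
contact_force: [-0.3, 0.5, -1.2]
grip_width: 41.4
```

```bash
python3 - <<'E'
from h import *
disc(-58,40);H,im=disc(48,50)
t,d,c=snap('side');o=np.hstack([cv2.resize(im,(448,336)),cv2.resize(t[110:200,200:294],(352,336),interpolation=2)]);cv2.imwrite('pics/f.png',o)
E
```

```text
t 33.625 F [-0.3  0.5 -1.2] w 41.4 tip holder [ 75.4 -60.1 191.2]
1147
55 n 98 x [-9.8  2.9  4. ] y [-97.2 -14.9]
61 n 138 x [-9.5  3.   4. ] y [-97.4 -14.9]
67 n 160 x [-10.    2.9   3.9] y [-98.5 -15.1]
73 n 269 x [-18.8  -9.6   3.6] y [-99.7 -14.9]
79 n 193 x [-16.1   2.4   3.8] y [-97.7 -16.9]
85 n 140 x [-7.6  2.1  3.5] y [-88.7 -29. ]
91 n 149 x [-8.3 -1.7  3.4] y [-83.3 -34.1]
t 33.675 F [0.  0.1 0.6] w 41.6 tip holder [ 73.7 -60.5 190.5]
2053
55 n 185 x [-8.9  3.1  4.1] y [ -4.  101.2]
61 n 230 x [-8.8  3.2  4.2] y [ -3.8 100.9]
67 n 262 x [-9.9  3.2  4.4] y [ -4.  100.1]
73 n 434 x [-18.5  -2.1   4.1] y [ -4.5 100.6]
79 n 295 x [-15.4   2.9   4.2] y [-3.3 99.9]
85 n 232 x [-7.3  2.8  4. ] y [ 8.6 83.8]
91 n 277 x [-7.9  0.5  3.8] y [14.6 78.4]
97 n 138 x [-8.1 -2.1  3.7] y [23.7 69.6]
```

View pics/f.png

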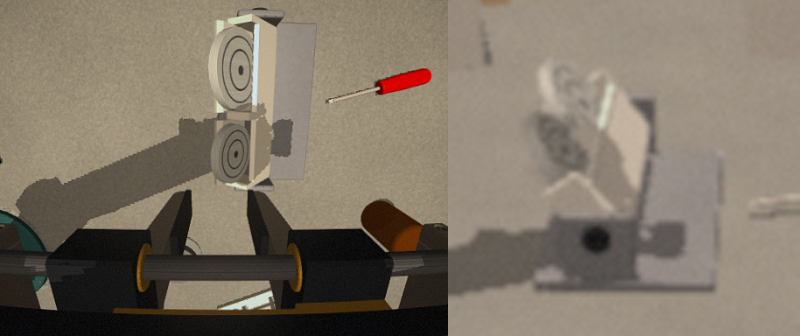

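Both discs sit in their own pockets in the wrist view (big at px (240,70), small at (235,153)), leaning on the ears, and the gripper is clear of them. Handing in.

```bash
python3 -c "
from h import *
print(ctrl.sense()['t'],ctrl.sign_off())"
```

```text
the job is handed in; nothing more can be done
33.775 None
```

I put both discs into their own pockets in the dock, the large one first, and handed the job in at 33.8 s.

**Method:** The tool can only point straight down, but the dock leans about 36°. So I gripped each disc near its top rim and let it tilt in the fingers against the near wall of its pocket. I then lowered it along the slot until I felt the stop. The force along the slot rose about 7–8 N over about 2.5 mm, close to the pad's 3 N/mm. I eased back a little before letting go.

**Last checks, measured with the wrist camera in the dock's frame (mm):**

| Disc | x | y | z | Allowed z |
|---|---|---|---|---|
| Large | about −2.4 | about 47 | about 52 | 43 to 74 |
| Small | about −2.3 | about −59 | about 59.5 | 33 to 64 |

- **Position and angle:** x and y are also within their limits, and both discs lie nearly parallel to the slot.
- **Clear of the arm:** the gripper was about 100 mm above the discs and the force reading was near zero.
- **Other objects:** I kept the arm away from the bottle, case and screwdriver. I did not measure their positions again at the end.

**What disagreed:**
- The fingertips sit about 26 mm above the reported TCP, so the first close on the large disc missed and touched nothing. I measured the offset with two cameras and grasped again deeper.
- The pad joints cannot be read directly, so pad contact is judged only from the force rise and the disc heights.

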